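Check-weigh a herb order and close its box

ROBOT

A 6-joint arm with a two-finger parallel gripper is mounted at the origin on the work surface. World frame = base frame: x ahead of the robot, y to its left, z up, the work surface at z = 0. Lengths are in m, angles in rad, forces in N, time in s.
With the tool pointing down it reaches from about 0.35 to 0.975 m from the base axis. Payload 4.9 kg.
Tool frame: the origin (TCP) lies midway between the tips of the shut fingers; the grasp point (between the pads) lies ctrl.grip_depth behind it (ctrl.grip_depth is the distance from the TCP to the grasp point, in m); y points along the fingers, z is the direction in which the jaws open and shut, and the axes are right-handed (so a half turn about y gives the same grasp; the last joint's range is limited). The gripper opens to 85 mm and grips with 20 to 120 N. Pads are 22 mm wide; open, the fingers measure 114 mm over their backs; the gripper's body (76 mm by 85 mm) begins 54 mm behind the grasp point. The pads swing forward as they close: fully open they stand 13 mm farther back than shut.
Start: joints at [-1.377, 0.053, 1.613, -0, 1.476, -0.119], TCP at [0.192, -0.595, 0.201] pointing down, gripper open.
Joint ranges: [-3.01, 3.01], [-1.01, 2.22], [0.06, 2.58], [-1.02, 4.17], [0.09, 2.62], [-3.14, 3.14]. Speed limits (rad/s): [2.57, 2.57, 3.14, 3.14, 3.14, 3.14].

INTERFACE

Orientations are given as a rotation vector (axis times angle).
In Python, from station import ctrl gives the robot as it stands.
- The arm moves only by the tool jog_arm, never from a script. Its argument "moves" is a list of rows, each a list of 6 numbers: the shift along the tool's x, y, z in mm, then the turn, a rotation vector about the tool's x, y, z in rad. In form: [[x, y, z, wx, wy, wz], ...]. A call has 1 to 12 rows; each row shifts and turns the commanded pose from where the row before left it, along the tool's axes as they then stand; what a row does not reach is not made up. A row lasts 1/10 s, in which the tool goes at most 50 mm and 8.59 degrees, less where a joint would pass 70% of its speed; a pose out of reach is approached as far as the arm can. A call is refused whole if a number of a shift passes 50 or a number of a turn 0.15, either way. A call with a gripper value outside its range is refused whole. "grip" is the finger opening in mm, from 0 to 85.4, set as the call begins (left out, the last holds). The fingers move at their own pace and stop on an object; "grip_force" is the grip in N (left out, the last holds). Time passes only in rows, so rows that do not move let the fingers close. It gives the time, the measured TCP pose, the force and the opening at its end, in the units of the state.
- ctrl.get_obs(): the state, without advancing time (a new reading comes with each control period).
- ctrl.get_image(name): name is "side" or "top" or "wrist"; returns the picture (400x640x3 uint8, red, green, blue); there is no depth.
- ctrl.camera_params(name): a dict with "fx", "fy", "cx", "cy" (pixels), "D" ([k1, k2, p1, p2, k3] as OpenCV has them; the pictures are not rectified), "pose" (4x4, takes a point from camera to world coordinates); the wrist camera has in their place "T_tool_cam" (4x4, takes a point from camera to tool coordinates, whose origin is the TCP and whose axes are the tool frame's). Camera axes: x right, y up, looking along -z (the intrinsics and any distortion apply to the point x, -y, -z); pixel columns grow to the right and rows downward; lengths in m; the calibration is good to about 2 mm. A picture is of the moment at which its call begins: read the wrist's pose just before it. camera_params takes no time and is no camera call.
- ctrl.finish_job(): hands the job in, once; it reports no verdict.
The state is a dict: "t": time; "q": joint angles; "dq": joint speeds; "effort": joint torques, N m; "tool_pos": TCP position; "tool_rot": TCP orientation; "contact_force": force on the tool from outside, world axes, zero at the start; "wrist_torque": the same for the moment, N m; "opening": finger opening in m.
Only numpy, scipy, OpenCV 4.12 (cv2) and the standard library are available. Lean on these libraries where they do the work, as an engineer would, in place of code of your own. Each camera call takes 0.05 s, during which the arm holds its last target. There are 200 camera calls.

TASK

Check-weigh this herb order and pack it. With the balance still arrested, stand every herb tin upright on the balance pan, swing the arrest lever over to free the beam so that the loaded pan sinks, then swing the lever fully back so that the beam is arrested level again, not touching the tins while the beam is free. Then stand all the tins upright in the wooden box and close it with the plywood cover: tilt the cover, hook one long edge under the lip of the box and lower the other edge until the cover lies flat in its recess; leave the jar, the mortar and the scoop where they are.

Things in the scene. Friction and masses are not known exactly. Their poses are not given: they have to be found in the camera images.
- tin1: Rectangular metal herb tin with a plain paper label, closed, 38 mm (its x) by 60 mm (its y) by 52 mm high, about 150 g; origin at the centre of its underside, z up. There are two or three such identical tins in a run, standing upright on the bench; the state gives None for an absent one. Grip it across its 38 mm.
- tin2: Herb tin, same as tin1.
- tin3: Herb tin, same as tin1.
- balance: Fixed dispensing balance, 290 mm long in its x, origin on the bench under the centre of the pan, its x axis pointing from the pan to the counterweight (roughly away from the robot). The dark base plate spans x -30 to 240 mm, y -75 to 75 mm, 12 mm thick. Beam pivot at x = 165 mm, height 62 mm, with posts up to 77 mm; brass counterweight (60 mm across) at x = 222 mm, its top at 92 mm. Balance and box may stand either way round, one left and one right of the robot.
- pan (a point): Centre of the upper face of the brass pan (moves with the beam), 64 mm above the bench when arrested; axes as the balance's when level. The pan is flat, 90 mm (x) by 216 mm (y) inside a rim 5 mm high and 3 mm thick, and room for three tins in a row along y.
- beam (a joint): Tilt of the beam in rad: 0 = level, 0.08 = pan fully down (about 13 mm lower, tilted with the beam). The empty pan stays up by itself; freed with two or three tins on it, it sinks to 0.08 by itself within a second.
- arrest_lever (a joint): Angle of the arrest lever in rad: 0 = beam arrested (start), 0.9 = its stop, beam free. It grows as the lever tip swings towards the balance's -x, that is towards the pan; it stays at either end and takes about 2 to 5 N at the tip. The lever turns about a level axis along the balance's y at x = 100 mm, height 22 mm; it is a round 12 mm steel arm in the plane y = -55 mm, which can be pushed along x by shut fingers. Swinging it back lifts the loaded pan up again.
- lever_tip (a point): Centre of the black ball, 20 mm across, at the end of the arrest lever, 120 mm from its axis; at 0 the lever leans 0.5 rad away from the pan (ball at x = 158 mm, height 127 mm), at 0.9 it leans 0.4 rad towards the pan (x = 53 mm, height 133 mm). Tins on the level pan reach up to 116 mm height, about 13 mm lower when it has sunk; fingertips at 120 to 125 mm height push the lever and clear the tins.
- box: Fixed open wooden box, 142 mm (its x) by 242 mm (its y), origin at the centre of its underside, x pointing roughly away from the robot. Inner space 108 mm (x, from -53 to 55 mm) by 212 mm (y, centred); wall tops at 68 mm height are the ledges that carry the cover. On the -x side (the robot's side) a lip 4 mm thick overhangs the ledge: its underside lies 13 mm above the ledge and it reaches 14 mm in from the upright behind it.
- box_floor (a point): Centre of the box's inner floor, 6 mm above the bench; axes as the box's.
- seat (a point): Centre of the cover's recess, at the height of the ledges (68 mm above the bench); axes as the box's. The recess reaches from x = -64 mm (upright under the lip, whose free edge is at x = -50 mm) to x = 64 mm (far stop, 9 mm high, on the +x wall), and y = -115 to 115 mm (side guides, 9 mm high).
- cover: Loose plywood cover, 123 mm (x) by 222 mm (y), 6 mm thick, about 250 g, the same both ways round, lying flat on the bench, handle up; origin at the centre of its underside. A dark wooden bar handle stands on its middle: 16 mm (x) by 80 mm (y), from 6 to 40 mm above the underside. With the handle up it goes in only tilted, one 222 mm edge under the lip first.
- jar: Bystander: amber glass jar, 72 mm across, 110 mm high; origin under its centre. Leave alone.
- mortar: Bystander: stone mortar bowl, 100 mm across, 65 mm high; origin under its centre. Leave alone.
- scoop: Bystander: scoop like a spoon with wooden handle, 170 mm long, lying on the bench. Leave alone.
Things that resemble listed ones, but are neither listed nor needed, are in the scene too. Leave any orange or red look-alike of the tin1 alone. Leave any red look-alike of the tin2 alone.

How it is judged:
By the outcome, as a careful person would: the job done as asked, in the order asked, and still so for the second after the job is handed in, with the robot touching nothing.
Of tin1, tin2, tin3 only 2 to 3 are there at a start; the rules pass over those that are not, and their reading is None.
At some moment in a run one of tin1, tin2, tin3, cover may be knocked a few centimetres aside while the robot is not near it.
It also fails if it takes over 210 s, if anything falls off the work surface, if the arm or the gripper's body presses on something with over 40 N, if the wrist force passes 120 N, or if a joint passes its speed limit or range.

## Working session

There is one attempt and no reset: what is moved stays moved. The work goes in short steps, Python scripts to look and compute and a tool call to move; the robot and the scene stay as the last step left them, time stands still between calls to the robot, and variables do not carry over. Pictures are saved under pics/ and viewed, about 12 in all and at most 16, crops included, and the job is handed in when it is done.

Besides the shell and the picture viewer there is one more tool, called after ">>>" as name(argument=value, ...), one argument or row to a line, values as JSON. jog_arm: Moves the arm, as the interface text tells. Its arguments: {"type":"object","properties":{"moves":{"type":"array","items":{"type":"array","items":{"type":"number"}}},"grip":{"type":"number"},"grip_force":{"type":"number"}},"required":["moves"]}

```bash
mkdir -p pics; ls; cat > h.py <<'E'
import numpy as np, cv2
from scipy.spatial.transform import Rotation as R
from station import ctrl
def snap(n,f):
    o=ctrl.get_obs(); im=ctrl.get_image(n); cv2.imwrite('pics/'+f,im[:,:,::-1]); return im,o
def cam(n,o=None):
    p=ctrl.camera_params(n); K=np.array([[p['fx'],0,p['cx']],[0,p['fy'],p['cy']],[0,0,1.]])
    if n=='wrist':
        o=o or ctrl.get_obs(); T=np.eye(4); T[:3,:3]=R.from_rotvec(o['tool_rot']).as_matrix(); T[:3,3]=o['tool_pos']; T=T@np.array(p['T_tool_cam'])
    else: T=np.array(p['pose'])
    return K,np.array(p['D'],float),T
def ray(n,uv,z,o=None):
    "pixels -> world points on plane height z"
    K,D,T=cam(n,o); u=cv2.undistortPoints(np.array(uv,float).reshape(-1,1,2),K,D).reshape(-1,2)
    d=np.c_[u[:,0],-u[:,1],-np.ones(len(u))]@T[:3,:3].T; c=T[:3,3]
    return c+d*((z-c[2])/d[:,2])[:,None]
def proj(n,P,o=None):
    K,D,T=cam(n,o); p=(np.atleast_2d(P)-T[:3,3])@T[:3,:3]; p=p*[1,-1,-1]
    return cv2.projectPoints(p.reshape(-1,1,3),np.zeros(3),np.zeros(3),K,D)[0].reshape(-1,2)
def state():
    o=ctrl.get_obs(); print(round(o['t'],2),np.round(o['tool_pos'],4),np.round(R.from_rotvec(o['tool_rot']).as_matrix(),3).tolist(),'F',np.round(o['contact_force'],1),'op',round(o['opening'],4),'q',np.round(o['q'],2)); return o
E
python3 - <<'E'
from h import *
state(); print(ctrl.grip_depth)
for n in('top','side','wrist'):
    snap(n,n+'0.png'); print(n,np.round(cam(n)[2],3).tolist(), cam(n)[0][0])
E
```

```text
pics
0.0 [ 0.1922 -0.594   0.1993] [[-0.951, -0.0, 0.308], [-0.308, 0.002, -0.951], [-0.0, -1.0, -0.002]] F [ 0.1  0.6 -0.3] op 0.0853 q [-1.38  0.05  1.61  0.    1.48 -0.12]
0.0187
top [[-0.016, 0.987, -0.157, 0.365], [-1.0, -0.016, 0.004, 0.105], [0.001, 0.157, 0.988, 1.444], [0.0, 0.0, 0.0, 1.0]] [484.66849525   0.         326.29228831]
side [[-0.925, 0.237, -0.297, 0.227], [-0.379, -0.615, 0.691, 0.89], [-0.019, 0.752, 0.659, 0.865], [0.0, 0.0, 0.0, 1.0]] [429.73187262   0.         318.36546582]
wrist [[0.307, 0.906, 0.29, 0.267], [-0.952, 0.293, 0.092, -0.571], [-0.002, -0.304, 0.953, 0.373], [0.0, 0.0, 0.0, 1.0]] [337.78779347   0.         323.98908794]
```

View pics/top0.png

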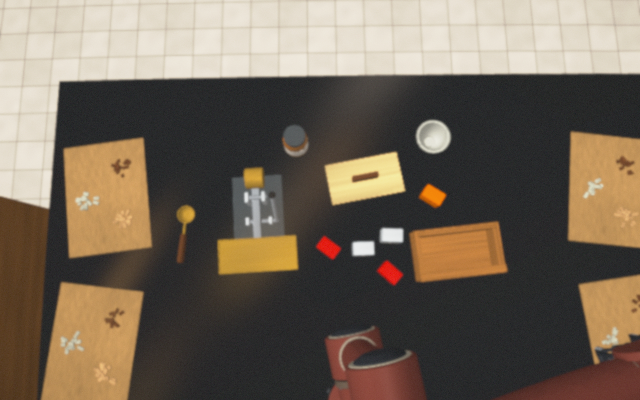

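View pics/side0.png

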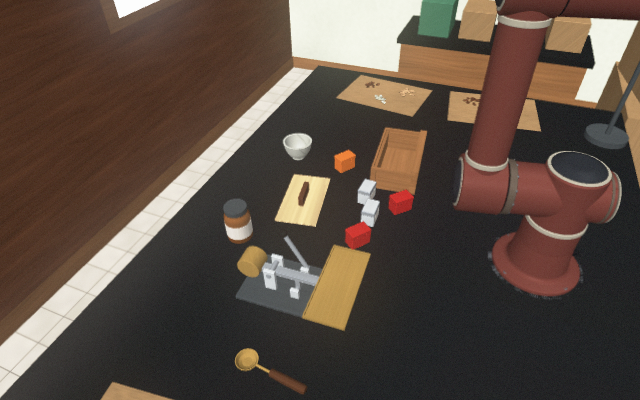

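The top view shows two white tins at about (363,248) and (391,235), with red and orange decoys around them. The balance pan is at (258,253), the lever ball at about (272,195), the box at (458,250) and the cover at (365,178). I'll segment these to measure them.

```bash
cat > seg.py <<'E'
from h import *
def rect(m,roi,z,n='top',o=None):
    mm=np.zeros_like(m); x0,y0,x1,y1=roi; mm[y0:y1,x0:x1]=m[y0:y1,x0:x1]
    out=[]
    k,l,s,c=cv2.connectedComponentsWithStats(mm.astype(np.uint8))
    for i in range(1,k):
        if s[i,4]<60: continue
        cs,_=cv2.findContours((l==i).astype(np.uint8),cv2.RETR_EXTERNAL,cv2.CHAIN_APPROX_NONE)
        P=ray(n,cs[0].reshape(-1,2),z,o)[:,:2]*1000
        (cx,cy),(w,h),a=cv2.minAreaRect(P.astype(np.float32))
        if w>h: w,h,a=h,w,a+90   # a: direction of short side
        out.append((np.round([cx,cy,w,h],1),round(((a+90)%180)-90,1),s[i,4]))
    return out
E
python3 - <<'E'
from seg import *
im=cv2.imread('pics/top0.png'); hsv=cv2.cvtColor(im,cv2.COLOR_BGR2HSV); H,S,V=cv2.split(hsv)
print('tins',rect((S<40)&(V>150),(300,210,420,290),.052))
print('pan',rect((S>120)&(V>90)&(H>15)&(H<30),(205,225,310,285),.069))
print('cover',rect((V>150)&(H>12)&(H<32),(310,140,412,215),.006))
print('box',rect((V>60)&(S>60),(405,212,515,290),.075))
for n,p in dict(pan=(258,253),cover=(365,178),box=(458,250)).items(): print(n,hsv[p[1],p[0]])
c=cv2.resize(im[160:300,200:520],None,fx=2.5,fy=2.5,interpolation=cv2.INTER_CUBIC); cv2.imwrite('pics/crop0.png',c)
E
```

```text
tins [(array([487.1, -85.9,  37.5,  61.2]), -1.0, np.int32(295)), (array([449. ,  -1.9,  38.7,  61.4]), 2.6, np.int32(289))]
pan [(array([435.6, 298.2, 102.6, 227.8]), 3.1, np.int32(2853))]
cover [(array([664.5, -16.1, 126.7, 225.7]), 10.2, np.int32(2897))]
box [(array([ 434.5, -268.8,  152.3,  269.1]), 5.3, np.int32(5028))]
pan [ 20 177 200]
cover [ 12 137 108]
box [ 15 167 192]
```

View pics/crop0.png

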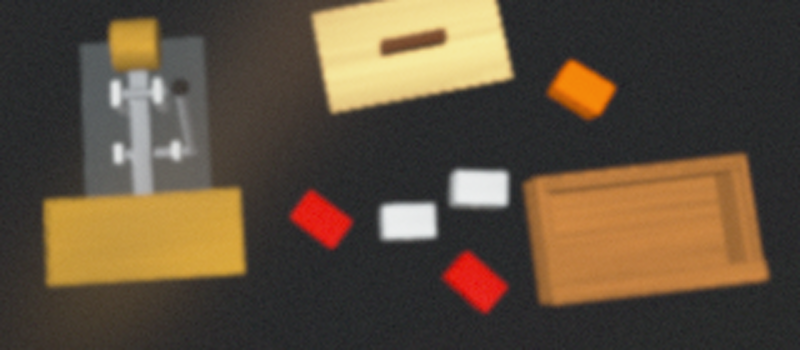

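The box, pan, cover and both tins all come out close to their known sizes. I'll swing the arm over to the tins along an arc about the base.

>>> jog_arm(
  moves=[
    [-50,0,0,0,-0.08,0],
    [-50,0,0,0,-0.08,0],
    [-50,0,0,0,-0.08,0],
    [-50,0,0,0,-0.08,0],
    [-50,0,0,0,-0.08,0],
    [-50,0,0,0,-0.08,0],
    [-50,0,0,0,-0.08,0],
    [-50,0,0,0,-0.08,0],
    [-50,0,0,0,-0.08,0],
    [-50,0,0,0,-0.08,0],
    [-50,0,0,0,-0.08,0],
    [-50,0,0,0,-0.08,0],
  ],
  grip=60,
)

```text
t: 1.35
tool_pos: [0.6143, -0.198, 0.2]
tool_rot: [-1.055, 1.423, -1.423]
contact_force: [0.4, 0.4, 0.7]
opening: 0.0599
```

```bash
cat >> h.py <<'E'
def goto(P,yaw,tilt=0.,grasp=False,obj=None):
    """print tool-frame shift (mm) and turn to reach world TCP P (mm). yaw: deg, direction of tool z about world z; tilt about tool x.
    shift given in the CURRENT tool axes; turn as rotvec in tool axes"""
    o=ctrl.get_obs(); M=R.from_rotvec(o['tool_rot']).as_matrix()
    T=R.from_euler('z',yaw,degrees=True).as_matrix()@np.array([[0,0,1],[-1,0,0],[0,-1,0.]])@R.from_euler('x',tilt).as_matrix()
    d=(np.array(P)-o['tool_pos']*1000)
    print('t',round(o['t'],1),'pos',np.round(o['tool_pos']*1000,1),'| world d',np.round(d,1),'| tool d now',np.round(M.T@d,1),'| tool d after turn',np.round(T.T@d,1),'| turn',np.round(R.from_matrix(M.T@T).as_rotvec(),4),'F',np.round(o['contact_force'],1),'op',round(o['opening']*1000,1))
E
python3 -c "
from h import *
goto([449,-2,200],1)"
```

```text
t 1.4 pos [ 614.3 -198.   200. ] | world d [-165.3  196.     0. ] | tool d now [-1.395e+02  1.000e-01 -2.151e+02] | tool d after turn [-198.8   -0.  -161.9] | turn [ 5.000e-04 -3.122e-01 -2.000e-04] F [0.4 0.4 0.7] op 59.9
```

>>> jog_arm(
  moves=[
    [0,0,0,0,-0.104,0],
    [0,0,0,0,-0.104,0],
    [0,0,0,0,-0.104,0],
    [-40,0,-32,0,0,0],
    [-40,0,-32,0,0,0],
    [-40,0,-32,0,0,0],
    [-40,0,-33,0,0,0],
    [-39,0,-33,0,0,0],
    [0,0,0,0,0,0],
    [0,0,0,0,0,0],
  ],
)

```text
t: 2.35
tool_pos: [0.4527, -0.0077, 0.2005]
tool_rot: [-1.216, 1.197, -1.198]
contact_force: [0.9, 0.3, 0.5]
opening: 0.0601
```

```bash
python3 - <<'E'
from seg import *
goto([449,-2,200],1)
im,o=snap('wrist','w1.png'); hsv=cv2.cvtColor(im,cv2.COLOR_RGB2HSV); H,S,V=cv2.split(hsv)
print('tins',rect((S<50)&(V>140),(0,0,640,400),.052,'wrist',o))
print('red',rect((S>150)&(V>100)&((H<6)|(H>174)),(0,0,640,400),.052,'wrist',o))
E
```

```text
t 2.4 pos [452.7  -7.7 200.5] | world d [-3.7  5.7 -0.5] | tool d now [-5.7  0.5 -3.7] | tool d after turn [-5.7  0.5 -3.6] | turn [-0.001  -0.0018  0.0005] F [0.9 0.3 0.5] op 60.1
tins [(array([449.8,  -0.6,  37.4,  64.4]), 0.7, np.int32(2515)), (array([485.4, -79.1,  39.9,  75.4]), -3.3, np.int32(2383)), (array([ 356.2, -124.2,   18.1,   72.2]), -20.6, np.int32(635)), (array([ 553.3, -121.3,   17.8,   72.2]), 22.3, np.int32(639)), (array([ 780.2, -204.8,   75. ,  147. ]), 49.5, np.int32(4133))]
red [(array([453.7,  96.6,  38.8,  60.5]), -37.7, np.int32(3176)), (array([384.1, -71.1,  41.7,  76.8]), -42.0, np.int32(2371))]
```

View pics/w1.png

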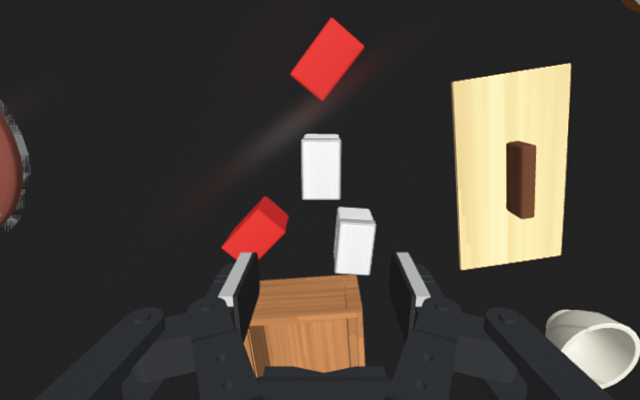

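Tin A is at (449.5,-2) in both cameras. Tin B is at about (486,-86), and red decoy 2 leaves clearance for the jaws. I'll pick up tin A.

>>> jog_arm(
  moves=[
    [-6,0,-3,0,0,0],
    [0,45,0,0,0,0],
    [0,45,0,0,0,0],
    [0,45,0,0,0,0],
    [0,30,0,0,0,0],
    [0,17,0,0,0,0],
    [0,0,0,0,0,0],
    [0,0,0,0,0,0],
  ],
)

```text
t: 3.2
tool_pos: [0.4506, -0.0027, 0.0188]
tool_rot: [-1.216, 1.2, -1.199]
contact_force: [0.2, 0.2, 0.6]
opening: 0.0598
```

>>> jog_arm(
  moves=[
    [0,0,0,0,0,0],
    [0,0,0,0,0,0],
    [0,0,0,0,0,0],
    [0,0,0,0,0,0],
    [0,0,0,0,0,0],
  ],
  grip=20,
  grip_force=40,
)

```text
t: 3.7
tool_pos: [0.4502, -0.0028, 0.0242]
tool_rot: [-1.22, 1.201, -1.197]
contact_force: [-18.4, 0.9, 33.5]
opening: 0.02
```

```bash
python3 - <<'E'
from h import *
goto([436,298,180],3.1)
# balance frame from pan centre estimate; brass counterweight / base checks
im=cv2.imread('pics/top0.png')
Rb=R.from_euler('z',3.1,degrees=True).as_matrix(); c=np.array([.4356,.2982,0])
P=[[0,0,.064],[.165,0,.077],[.222,0,.092],[.158,-.055,.127],[.24,.075,.012],[.24,-.075,.012],[.1,-.055,.022]]
q=proj('top',c+np.array(P)@Rb.T); print(np.round(q,1))
# box with angle ~5
for yaw,cx,cy in((5.3,.4345,-.2688),(5.3,.430,-.272)):
    Rb=R.from_euler('z',yaw,degrees=True).as_matrix()
    P=[[sx*.071,sy*.121,.068] for sx in(-1,1) for sy in(-1,1)]
    print(np.round(proj('top',np.array([cx,cy,0])+np.array(P)@Rb.T),1))
E
```

```text
t 3.7 pos [450.2  -2.8  24.2] | world d [-14.2 300.8 155.8] | tool d now [-300.8 -156.   -10.4] | tool d after turn [-301.1 -155.8    2. ] | turn [ 0.0039 -0.0394  0.0009] F [-18.4   0.9  33.5] op 20.0
[[257.4 254.4]
 [254.  196.4]
 [252.3 175.9]
 [271.4 194.5]
 [231.2 177.3]
 [280.8 173.9]
 [276.3 219.9]]
[[502.9 271.6]
 [418.5 281.3]
 [494.9 222. ]
 [411.7 231.2]]
[[504.1 273.2]
 [419.7 282.9]
 [496.1 223.6]
 [412.9 232.8]]
```

The opening reached 20 mm with 33 N of upward force, so tin A isn't between the pads. I'll look before moving.

```bash
python3 - <<'E'
from h import *
im,_=snap('wrist','w2.png'); im2,_=snap('side','s2.png')
a=im2[140:280,260:460]
c=np.vstack([im[100:400,:], np.zeros((10,640,3),np.uint8), cv2.resize(a,(429,300))[:, :] if 0 else np.pad(cv2.resize(a,(400,280)),((0,0),(0,240),(0,0)))])
cv2.imwrite('pics/c2.png',c[:,:,::-1])
E
```

```text
(no output)
```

View pics/c2.png

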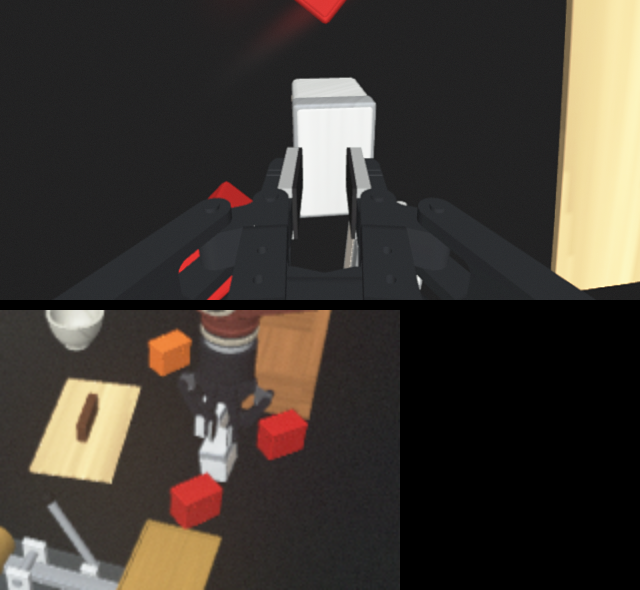

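>>> jog_arm(
  moves=[
    [0,0,0,0,0,0],
    [0,0,0,0,0,0],
    [0,0,0,0,0,0],
    [0,0,0,0,0,0],
  ],
  grip=60,
)

```text
t: 4.2
tool_pos: [0.45, -0.0023, 0.0185]
tool_rot: [-1.216, 1.199, -1.199]
contact_force: [-0.4, -0.1, 0.4]
opening: 0.0602
```

>>> jog_arm(
  moves=[
    [0,-50,0,0,0,0],
    [0,-50,0,0,0,0],
    [0,-50,0,0,0,0],
    [0,-30,0,0,0,0],
    [0,0,0,0,0,0],
    [0,0,0,0,0,0],
  ],
)

```text
t: 4.8
tool_pos: [0.4503, -0.0023, 0.1987]
tool_rot: [-1.215, 1.198, -1.199]
contact_force: [0.4, 0.1, -1.9]
opening: 0.06
```

```bash
python3 - <<'E'
from seg import *
goto([449,-2,200],1)
im,o=snap('wrist','w3.png'); hsv=cv2.cvtColor(im,cv2.COLOR_RGB2HSV); H,S,V=cv2.split(hsv)
print('tins',rect((S<50)&(V>140),(0,0,640,400),.052,'wrist',o))
im,o=snap('top','t3.png'); hsv=cv2.cvtColor(im,cv2.COLOR_RGB2HSV); H,S,V=cv2.split(hsv)
print('tins',rect((S<40)&(V>150),(300,210,420,290),.052))
E
```

```text
t 4.8 pos [450.3  -2.3 198.7] | world d [-1.3  0.3  1.3] | tool d now [-0.4 -1.3 -1.3] | tool d after turn [-0.4 -1.3 -1.3] | turn [-0.0009 -0.0035  0.0002] F [ 0.4  0.1 -1.9] op 60.0
tins [(array([4.497e+02, 3.000e-01, 3.760e+01, 6.450e+01]), 0.8, np.int32(2519)), (array([485.3, -78.7,  40.5,  76.1]), -3.3, np.int32(2393)), (array([ 354.1, -117.6,   18. ,   71.8]), -20.7, np.int32(636)), (array([ 550.1, -115. ,   17.7,   71.8]), 22.2, np.int32(639)), (array([ 780.3, -204.1,   72.4,  147.8]), 49.3, np.int32(4002))]
tins []
```

View pics/w3.png

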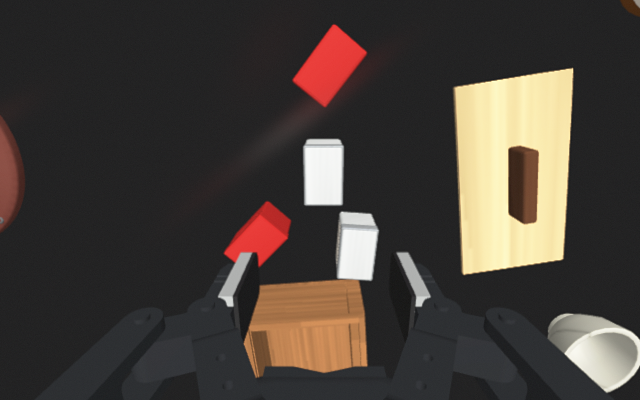

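```bash
python3 - <<'E'
from h import *
p=ctrl.camera_params('wrist'); print(np.round(p['T_tool_cam'],3).tolist())
o=ctrl.get_obs(); M=R.from_rotvec(o['tool_rot']).as_matrix()
Q=np.array([[0,0,0],[0,-.0187,0],[-.011,0,.03],[-.011,-.013,.03],[.011,0,.03],[-.011,-.04,.03],[.011,-.04,.03]])
print(np.round(proj('wrist',o['tool_pos']+Q@M.T,o),0).tolist())
# tin model in w3
for y0 in(-2,0,2,):
  C=[[.45+sx*.019,y0*1e-3+sy*.03,z] for z in(.052,0) for sy in(1,-1) for sx in(-1,1)]
  print(y0,np.round(proj('wrist',C,o),0).tolist())
# same with w2 pose
o2=dict(tool_pos=np.array([.4502,-.0028,.0242]),tool_rot=np.array([-1.22,1.201,-1.197]))
C=[[.45+sx*.019,sy*.03,z] for z in(.052,) for sy in(1,-1) for sx in(-1,1)]
print('w2',np.round(proj('wrist',C,o2),0).tolist())
E
```

```text
[[0.001, -0.953, -0.304, -0.077], [0.001, 0.304, -0.953, -0.173], [1.0, 0.0, 0.001, 0.0], [0.0, 0.0, 0.0, 1.0]]
[[323.0, 237.0], [323.0, 252.0], [378.0, 219.0], [382.0, 228.0], [376.0, 255.0], [392.0, 251.0], [389.0, 295.0]]
-2 [[306.0, 144.0], [346.0, 145.0], [306.0, 205.0], [344.0, 205.0], [308.0, 137.0], [343.0, 138.0], [308.0, 190.0], [342.0, 191.0]]
0 [[306.0, 142.0], [346.0, 143.0], [306.0, 203.0], [344.0, 203.0], [308.0, 135.0], [343.0, 136.0], [308.0, 189.0], [342.0, 189.0]]
2 [[306.0, 140.0], [346.0, 141.0], [306.0, 201.0], [344.0, 202.0], [308.0, 134.0], [343.0, 134.0], [308.0, 187.0], [342.0, 187.0]]
w2 [[281.0, 195.0], [366.0, 196.0], [284.0, 308.0], [360.0, 309.0]]
```

The tin didn't move. In the picture the fingertips seem to sit about 40 mm behind the reported TCP, and the 33 N push fits the jaws closing on the tin's top. I'll probe the bare bench with shut fingers to find the real tip height.

>>> jog_arm(
  moves=[
    [-11,0,40,0,0,0],
    [-11,0,40,0,0,0],
    [0,45,0,0,0,0],
    [0,45,0,0,0,0],
    [0,45,0,0,0,0],
    [0,35,0,0,0,0],
    [0,5,0,0,0,0],
    [0,0,0,0,0,0],
    [0,0,0,0,0,0],
  ],
  grip=0,
)

```text
t: 5.8
tool_pos: [0.531, 0.0207, 0.0251]
tool_rot: [-1.214, 1.197, -1.2]
contact_force: [-0.1, -0.5, 0.3]
opening: 0.0003
```

>>> jog_arm(
  moves=[
    [0,5,0,0,0,0],
    [0,5,0,0,0,0],
    [0,4,0,0,0,0],
    [0,0,0,0,0,0],
    [0,0,0,0,0,0],
  ],
)

```text
t: 6.3
tool_pos: [0.5297, 0.0208, 0.0095]
tool_rot: [-1.216, 1.199, -1.199]
contact_force: [-0.4, 0.3, 0.0]
opening: 0.0001
```

```bash
python3 - <<'E'
from h import *
state(); im,_=snap('wrist','w4.png'); im2,_=snap('side','s4.png')
c=np.vstack([im[150:400,100:540], cv2.resize(im2[130:250,280:456],(440,300))]); cv2.imwrite('pics/c4.png',c[:,:,::-1])
E
```

```text
6.3 [0.5297 0.0208 0.0095] [[0.014, -0.0, 1.0], [-1.0, 0.0, 0.014], [-0.0, -1.0, -0.0]] F [-0.4  0.3  0. ] op 0.0001 q [-0.1   0.03  1.98  0.    1.13 -0.12]
```

View pics/c4.png

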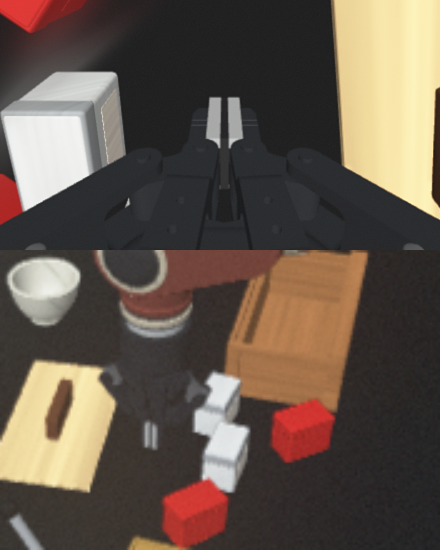

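>>> jog_arm(
  moves=[
    [0,4,0,0,0,0],
    [0,3,0,0,0,0],
    [0,3,0,0,0,0],
    [0,0,0,0,0,0],
    [0,0,0,0,0,0],
  ],
)

```text
t: 6.9
tool_pos: [0.5296, 0.0208, -0.0007]
tool_rot: [-1.216, 1.199, -1.199]
contact_force: [-0.1, 0.2, 0.4]
opening: -0.0
```

>>> jog_arm(
  moves=[
    [0,3,0,0,0,0],
    [0,0,0,0,0,0],
    [0,0,0,0,0,0],
  ],
)

```text
t: 7.2
tool_pos: [0.5297, 0.0208, -0.0036]
tool_rot: [-1.216, 1.199, -1.199]
contact_force: [0.3, 0.2, 0.0]
opening: -0.0004
```

No contact at z = -3.6 mm, so the true tips do sit short of the reported TCP. I'll keep probing carefully.

>>> jog_arm(
  moves=[
    [0,3,0,0,0,0],
    [0,3,0,0,0,0],
    [0,3,0,0,0,0],
    [0,0,0,0,0,0],
    [0,0,0,0,0,0],
  ],
)

```text
t: 7.7
tool_pos: [0.5296, 0.0208, -0.0127]
tool_rot: [-1.216, 1.199, -1.199]
contact_force: [-0.3, -0.4, -0.5]
opening: -0.0
```

>>> jog_arm(
  moves=[
    [0,3,0,0,0,0],
    [0,3,0,0,0,0],
    [0,0,0,0,0,0],
    [0,0,0,0,0,0],
  ],
)

```text
t: 8.1
tool_pos: [0.5296, 0.0208, -0.0187]
tool_rot: [-1.216, 1.199, -1.199]
contact_force: [-0.1, -0.6, -0.9]
opening: -0.0002
```

>>> jog_arm(
  moves=[
    [0,3,0,0,0,0],
    [0,2,0,0,0,0],
    [0,0,0,0,0,0],
    [0,0,0,0,0,0],
  ],
)

```text
t: 8.5
tool_pos: [0.5297, 0.0208, -0.0236]
tool_rot: [-1.216, 1.199, -1.199]
contact_force: [1.4, -0.3, 0.1]
opening: 0.0001
```

>>> jog_arm(
  moves=[
    [0,3,0,0,0,0],
    [0,0,0,0,0,0],
    [0,0,0,0,0,0],
  ],
)

```text
t: 8.8
tool_pos: [0.5296, 0.0208, -0.0266]
tool_rot: [-1.216, 1.199, -1.199]
contact_force: [0.7, -0.2, 0.9]
opening: 0.0002
```

>>> jog_arm(
  moves=[
    [0,3,0,0,0,0],
    [0,0,0,0,0,0],
    [0,0,0,0,0,0],
  ],
)

```text
t: 9.1
tool_pos: [0.5296, 0.0208, -0.0297]
tool_rot: [-1.216, 1.199, -1.199]
contact_force: [-1.3, -0.4, 0.2]
opening: -0.0
```

>>> jog_arm(
  moves=[
    [0,2,0,0,0,0],
    [0,0,0,0,0,0],
    [0,0,0,0,0,0],
  ],
)

```text
t: 9.4
tool_pos: [0.5303, 0.0208, -0.0307]
tool_rot: [-1.215, 1.198, -1.199]
contact_force: [-2.4, 0.3, 6.7]
opening: 0.0001
```

The bench contact came at z = -30 mm, so the real fingertips are 30 mm behind the reported TCP and I'll correct for that from here on. Now I'll grasp tin A with the tool at z = -12.

>>> jog_arm(
  moves=[
    [0,-45,0,0,0,0],
    [0,-45,0,0,0,0],
    [0,-41,0,0,0,0],
    [11,0,-40,0,0,0],
    [11,0,-41,0,0,0],
    [0,40,0,0,0,0],
    [0,40,0,0,0,0],
    [0,25,0,0,0,0],
    [0,7,0,0,0,0],
    [0,0,0,0,0,0],
    [0,0,0,0,0,0],
  ],
  grip=60,
)

```text
t: 10.5
tool_pos: [0.4504, -0.0025, -0.0112]
tool_rot: [-1.215, 1.197, -1.2]
contact_force: [0.4, 0.4, -0.1]
opening: 0.0599
```

>>> jog_arm(
  moves=[
    [0,0,0,0,0,0],
    [0,0,0,0,0,0],
    [0,0,0,0,0,0],
    [0,0,0,0,0,0],
    [0,0,0,0,0,0],
  ],
  grip=15,
  grip_force=40,
)

```text
t: 11.0
tool_pos: [0.4508, -0.0026, -0.0107]
tool_rot: [-1.214, 1.196, -1.201]
contact_force: [-0.3, 0.4, 6.6]
opening: 0.0374
```

```bash
python3 - <<'E'
from h import *
Rb=R.from_euler('z',3.1,degrees=True).as_matrix()
for y in (65,0):
    goto(np.array([435.6,298.2,0])+Rb@[0,y,0]+[0,0,110],3.1)
E
```

```text
t 11.0 pos [450.8  -2.6 -10.7] | world d [-18.7 365.7 120.7] | tool d now [-365.9 -121.   -13.2] | tool d after turn [-366.2 -120.7    1.1] | turn [-0.0032 -0.04    0.0007] F [-0.3  0.4  6.6] op 37.4
t 11.0 pos [450.8  -2.6 -10.7] | world d [-15.2 300.8 120.7] | tool d now [-300.9 -120.9  -10.6] | tool d after turn [-301.2 -120.7    1.1] | turn [-0.0032 -0.04    0.0007] F [-0.3  0.4  6.6] op 37.4
```

>>> jog_arm(
  moves=[
    [0,-40,0,0,0,0],
    [0,-41,0,0,0,0],
    [0,-40,0,0,0,0],
    [0,0,0,0,-0.04,0],
    [-46,0,0,0,0,0],
    [-46,0,0,0,0,0],
    [-46,0,0,0,0,0],
    [-46,0,0,0,0,0],
    [-46,0,0,0,0,0],
    [-46,0,0,0,0,0],
    [-46,0,0,0,0,0],
    [-44,0,1,0,0,0],
  ],
)

```text
t: 12.2
tool_pos: [0.4294, 0.3651, 0.108]
tool_rot: [-1.235, 1.169, -1.169]
contact_force: [0.5, -0.7, -0.8]
opening: 0.0375
```

>>> jog_arm(
  moves=[
    [0,0,0,0,0,0],
    [0,0,0,0,0,0],
    [0,20,0,0,0,0],
    [0,20,0,0,0,0],
    [0,12,0,0,0,0],
    [0,0,0,0,0,0],
    [0,0,0,0,0,0],
  ],
)

```text
t: 12.9
tool_pos: [0.4306, 0.3626, 0.0568]
tool_rot: [-1.234, 1.17, -1.17]
contact_force: [0.2, 0.9, -0.4]
opening: 0.0378
```

```bash
python3 - <<'E'
from h import *
state(); Rb=R.from_euler('z',3.1,degrees=True).as_matrix()
goto(np.array([435.6,298.2,0])+Rb@[0,65,0]+[0,0,53],3.1)
E
```

```text
12.9 [0.4306 0.3626 0.0568] [[0.053, 0.0, 0.999], [-0.999, -0.0, 0.053], [0.0, -1.0, 0.0]] F [ 0.2  0.9 -0.4] op 0.0378 q [ 0.57  0.04  1.88 -0.    1.22  0.51]
t 12.9 pos [430.6 362.6  56.8] | world d [ 1.5  0.5 -3.8] | tool d now [-0.4  3.8  1.5] | tool d after turn [-0.4  3.8  1.5] | turn [-0.     -0.0011  0.    ] F [ 0.2  0.9 -0.4] op 37.8
```

>>> jog_arm(
  moves=[
    [0,2,1,0,0,0],
    [0,2,0,0,0,0],
    [0,0,0,0,0,0],
    [0,0,0,0,0,0],
  ],
)

```text
t: 13.3
tool_pos: [0.4318, 0.3634, 0.0531]
tool_rot: [-1.233, 1.169, -1.17]
contact_force: [0.4, -0.1, -0.5]
opening: 0.0372
```

>>> jog_arm(
  moves=[
    [0,0,0,0,0,0],
    [0,0,0,0,0,0],
    [0,0,0,0,0,0],
    [0,-40,0,0,0,0],
    [0,-45,0,0,0,0],
    [0,-20,0,0,0,0],
    [0,0,0,0,0,0],
  ],
  grip=55,
)

```text
t: 14.0
tool_pos: [0.4337, 0.3649, 0.1626]
tool_rot: [-1.225, 1.166, -1.169]
contact_force: [0.8, 0.2, 0.0]
opening: 0.055
```

```bash
python3 - <<'E'
from seg import *
im,o=snap('wrist','w5.png'); hsv=cv2.cvtColor(im,cv2.COLOR_RGB2HSV); H,S,V=cv2.split(hsv)
print('tinA',rect((S<50)&(V>140),(200,0,440,240),.116,'wrist',o))
im,_=snap('top','t5.png'); hsv=cv2.cvtColor(im,cv2.COLOR_RGB2HSV); H,S,V=cv2.split(hsv)
print('tins',rect((S<40)&(V>150),(300,210,420,290),.052))
goto([487,-85,150],-1)
E
```

```text
tinA [(array([431.5, 371.7,  37.8,  58.1]), 3.0, np.int32(4437)), (array([504. , 359. ,  22.1,  25.5]), 2.8, np.int32(723))]
tins [(array([487.1, -85.9,  37.5,  61.2]), -1.0, np.int32(295))]
t 14.1 pos [431.2 363.2 157.3] | world d [  55.8 -448.2   -7.3] | tool d now [450.6   7.3  31.5] | tool d after turn [447.2   7.3  63.6] | turn [-0.0001  0.0714 -0.0001] F [-0.5  0.6 -0.6] op 55.2
```

View pics/w5.png

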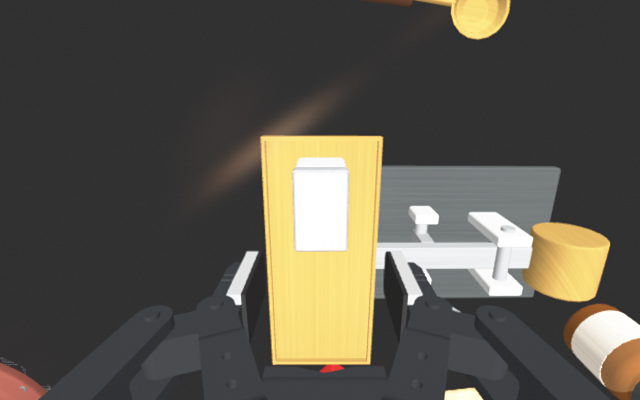

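Tin A stands upright on the pan (image 295-347, 160-250) and tin B hasn't moved. Fetching tin B.

>>> jog_arm(
  moves=[
    [0,0,0,0,0.089,0],
    [45,0,7,0,0,0],
    [45,0,7,0,0,0],
    [45,0,7,0,0,0],
    [45,0,7,0,0,0],
    [45,0,7,0,0,0],
    [45,0,7,0,0,0],
    [45,0,7,0,0,0],
    [45,0,7,0,0,0],
    [45,0,7,0,0,0],
    [42,0,8,0,0,0],
    [0,0,0,0,0,0],
  ],
)

```text
t: 15.3
tool_pos: [0.4855, -0.0897, 0.155]
tool_rot: [-1.193, 1.242, -1.238]
contact_force: [0.5, 0.1, -0.3]
opening: 0.055
```

>>> jog_arm(
  moves=[
    [0,0,0,0,0,0],
    [0,45,0,0,0,0],
    [0,45,0,0,0,0],
    [0,10,0,0,0,0],
    [0,0,0,0,0,0],
    [0,0,0,0,0,0],
  ],
)

```text
t: 15.9
tool_pos: [0.4877, -0.0855, 0.059]
tool_rot: [-1.192, 1.232, -1.235]
contact_force: [0.2, -0.5, -0.7]
opening: 0.0552
```

```bash
python3 - <<'E'
from h import *
goto([486.8,-86,-12],-2)
E
```

```text
t 15.9 pos [487.7 -85.5  59. ] | world d [ -0.9  -0.5 -71. ] | tool d now [ 0.5 71.  -1. ] | tool d after turn [ 0.5 71.  -0.9] | turn [-0.0019  0.0011  0.0004] F [ 0.2 -0.5 -0.7] op 55.2
```

>>> jog_arm(
  moves=[
    [0,30,-1,0,0,0],
    [0,30,0,0,0,0],
    [0,11,0,0,0,0],
    [0,0,0,0,0,0],
    [0,0,0,0,0,0],
  ],
)

```text
t: 16.4
tool_pos: [0.4874, -0.0864, -0.0114]
tool_rot: [-1.191, 1.232, -1.237]
contact_force: [1.6, -0.4, 0.4]
opening: 0.0548
```

>>> jog_arm(
  moves=[
    [0,0,0,0,0,0],
    [0,0,0,0,0,0],
    [0,0,0,0,0,0],
    [0,0,0,0,0,0],
  ],
  grip=15,
)

```text
t: 16.8
tool_pos: [0.4877, -0.0866, -0.0112]
tool_rot: [-1.19, 1.232, -1.238]
contact_force: [-1.5, -0.2, 6.6]
opening: 0.0372
```

```bash
python3 - <<'E'
from h import *
Rb=R.from_euler('z',3.1,degrees=True).as_matrix()
goto(np.array([434,298.2,0])+Rb@[0,0,0]+[0,0,110],3.1)
E
```

```text
t 16.8 pos [487.7 -86.6 -11.2] | world d [-53.7 384.8 121.2] | tool d now [-382.5 -121.8  -66.6] | tool d after turn [-387.1 -121.2  -32.8] | turn [-0.0038 -0.0891  0.0013] F [-1.5 -0.2  6.6] op 37.2
```

>>> jog_arm(
  moves=[
    [0,-40,0,0,0,0],
    [0,-41,0,0,0,0],
    [0,-40,0,0,0,0],
    [0,0,0,0,-0.089,0],
    [-48,0,-4,0,0,0],
    [-48,0,-4,0,0,0],
    [-48,0,-4,0,0,0],
    [-48,0,-4,0,0,0],
    [-48,0,-4,0,0,0],
    [-48,0,-4,0,0,0],
    [-48,0,-4,0,0,0],
    [-48,0,-4,0,0,0],
  ],
)

```text
t: 18.0
tool_pos: [0.4322, 0.2977, 0.1077]
tool_rot: [-1.234, 1.169, -1.169]
contact_force: [1.0, -0.7, -0.5]
opening: 0.0377
```

>>> jog_arm(
  moves=[
    [-3,0,0,0,0,0],
    [0,0,0,0,0,0],
    [0,20,0,0,0,0],
    [0,20,0,0,0,0],
    [0,12,0,0,0,0],
    [0,0,0,0,0,0],
    [0,0,0,0,0,0],
  ],
)

```text
t: 18.7
tool_pos: [0.4332, 0.2981, 0.0558]
tool_rot: [-1.234, 1.17, -1.17]
contact_force: [0.5, 0.8, -1.6]
opening: 0.0377
```

```bash
python3 - <<'E'
from h import *
goto(np.array([434,298.2,53]),3.1)
E
```

```text
t 18.7 pos [433.2 298.1  55.8] | world d [ 0.8  0.1 -2.8] | tool d now [-0.   2.8  0.8] | tool d after turn [-0.   2.8  0.8] | turn [-0.     -0.0013  0.0001] F [ 0.5  0.8 -1.6] op 37.7
```

>>> jog_arm(
  moves=[
    [0,2,1,0,0,0],
    [0,1,0,0,0,0],
    [0,0,0,0,0,0],
    [0,0,0,0,0,0],
  ],
)

```text
t: 19.1
tool_pos: [0.4339, 0.299, 0.0528]
tool_rot: [-1.234, 1.169, -1.169]
contact_force: [0.2, 0.3, -1.2]
opening: 0.0375
```

>>> jog_arm(
  moves=[
    [0,0,0,0,0,0],
    [0,0,0,0,0,0],
    [0,0,0,0,0,0],
    [0,-40,0,0,0,0],
    [0,-45,0,0,0,0],
    [0,-35,0,0,0,0],
    [0,0,0,0,0,0],
  ],
  grip=55,
)

```text
t: 19.8
tool_pos: [0.4374, 0.3007, 0.1799]
tool_rot: [-1.222, 1.164, -1.171]
contact_force: [0.4, 0.1, 0.4]
opening: 0.0543
```

>>> jog_arm(
  moves=[
    [40,0,0,0,0,0],
    [0,0,40,0,0,0],
    [0,0,40,0,0,0],
    [0,0,0,0,0,0],
    [0,0,0,0,0,0],
  ],
  grip=0,
)

```text
t: 20.3
tool_pos: [0.5157, 0.2629, 0.1712]
tool_rot: [-1.236, 1.171, -1.169]
contact_force: [0.8, -0.6, -0.3]
opening: 0.0003
```

```bash
python3 - <<'E'
from h import *
Rb=R.from_euler('z',3.1,degrees=True).as_matrix()
goto(np.array([435.6,298.2,0])+Rb@[200,-55,92],3.1)
im,o=snap('wrist','w6.png')
C=np.array([.4356,.2982,0]); 
print(np.round(proj('wrist',C+np.array([[.158,-.055,.127],[.1,-.055,.022],[0,0,.064]])@Rb.T,o)))
E
```

```text
t 20.3 pos [515.7 262.9 171.2] | world d [122.6  -8.8 -79.2] | tool d now [ 15.2  78.9 122.2] | tool d after turn [ 15.4  79.2 122. ] | turn [ 0.0024 -0.0008  0.0006] F [ 0.8 -0.6 -0.3] op 0.3
[[438. 231.]
 [346. 190.]
 [230. 140.]]
```

View pics/w6.png

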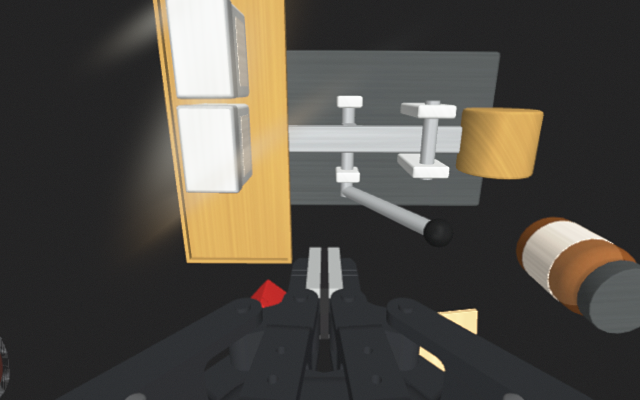

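Ball at (438,232) against a predicted (438,231), so the balance pose is good, and both tins stand upright on the pan. Now I'll take the shut fingers behind the ball, with tips at about 122 mm.

>>> jog_arm(
  moves=[
    [8,0,41,0,0,0],
    [7,0,41,0,0,0],
    [0,0,41,0,0,0],
    [0,0,0,0,0,0],
    [0,40,0,0,0,0],
    [0,39,0,0,0,0],
    [0,0,0,0,0,0],
    [0,0,0,0,0,0],
  ],
)

```text
t: 21.15
tool_pos: [0.6379, 0.2551, 0.0934]
tool_rot: [-1.236, 1.17, -1.168]
contact_force: [-0.6, -0.4, 0.7]
opening: 0.0001
```

```bash
python3 - <<'E'
from h import *
Rb=R.from_euler('z',3.1,degrees=True).as_matrix()
for x in (200,82): goto(np.array([435.6,298.2,0])+Rb@[x,-55,92],3.1)
E
```

```text
t 21.1 pos [637.9 255.1  93.4] | world d [ 0.4 -1.  -1.4] | tool d now [1.1 1.4 0.3] | tool d after turn [1.1 1.4 0.3] | turn [0.0019 0.0007 0.0003] F [-0.6 -0.4  0.7] op 0.1
t 21.1 pos [637.9 255.1  93.4] | world d [-117.5   -7.4   -1.4] | tool d now [   1.     1.6 -117.7] | tool d after turn [   1.1    1.4 -117.7] | turn [0.0019 0.0007 0.0003] F [-0.6 -0.4  0.7] op 0.1
```

>>> jog_arm(
  moves=[
    [1,1,-10,0,0,0],
    [0,0,-10,0,0,0],
    [0,0,-10,0,0,0],
    [0,0,-10,0,0,0],
    [0,0,-10,0,0,0],
    [0,0,-10,0,0,0],
    [0,0,0,0,0,0],
  ],
)

```text
t: 21.85
tool_pos: [0.5891, 0.2519, 0.106]
tool_rot: [-1.212, 1.152, -1.179]
contact_force: [7.2, -3.1, 23.9]
opening: 0.0
```

>>> jog_arm(
  moves=[
    [0,0,-10,0,0,0],
    [0,0,-10,0,0,0],
    [0,0,-10,0,0,0],
    [0,0,-10,0,0,0],
    [0,0,-10,0,0,0],
    [0,0,-6,0,0,0],
    [0,0,0,0,0,0],
  ],
)

```text
t: 22.55
tool_pos: [0.5233, 0.2478, 0.0938]
tool_rot: [-1.232, 1.168, -1.17]
contact_force: [1.2, -0.1, 0.2]
opening: 0.0001
```

>>> jog_arm(
  moves=[
    [0,0,-3,0,0,0],
    [0,0,-2,0,0,0],
    [0,0,0,0,0,0],
    [0,0,0,0,0,0],
  ],
)

```text
t: 22.95
tool_pos: [0.518, 0.2472, 0.0915]
tool_rot: [-1.236, 1.171, -1.169]
contact_force: [0.2, 0.0, -0.7]
opening: 0.0003
```

The tips rode up over the ball (z rose to 106). I'll check where the lever is now.

```bash
python3 - <<'E'
from h import *
im,o=snap('wrist','w7.png'); im2,_=snap('side','s7.png')
Rb=R.from_euler('z',3.1,degrees=True).as_matrix(); C=np.array([.4356,.2982,0])
for a in(0,.3,.6,.9):
    l=.5-a; print(a,np.round(proj('wrist',C+Rb@[.1+.12*np.sin(l),-.055,.022+.12*np.cos(l)],o)))
c=np.hstack([im, np.pad(cv2.resize(im2[220:340,220:380],(160*2,240)),((0,160),(0,0),(0,0)))])
cv2.imwrite('pics/c7.png',cv2.resize(c,(800,333))[:,:,::-1])
E
```

```text
0 [[493. 268.]]
0.3 [[428. 282.]]
0.6 [[343. 285.]]
0.9 [[264. 274.]]
```

View pics/c7.png

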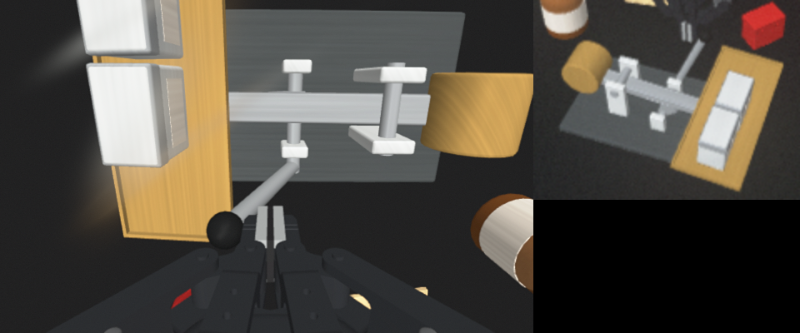

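>>> jog_arm(
  moves=[
    [0,0,-2,0,0,0],
    [0,0,-2,0,0,0],
    [0,0,0,0,0,0],
    [0,0,0,0,0,0],
    [0,0,0,0,0,0],
    [0,0,0,0,0,0],
    [0,0,0,0,0,0],
    [0,0,0,0,0,0],
  ],
)

```text
t: 23.85
tool_pos: [0.5146, 0.2471, 0.0925]
tool_rot: [-1.234, 1.169, -1.169]
contact_force: [0.8, -0.3, -0.0]
opening: 0.0004
```

```bash
python3 - <<'E'
from h import *
im,o=snap('wrist','w8.png')
Rb=R.from_euler('z',3.1,degrees=True).as_matrix(); C=np.array([.4356,.2982,0])
l=-.4;print('ball',np.round(proj('wrist',C+Rb@[.1+.12*np.sin(l),-.055,.022+.12*np.cos(l)],o)))
for b in(0,.08):
    p=np.array([[-.048,.0,.069],[.048,.0,.069],[-.048,-.111,.069],[.048,-.111,.069]])-[.165,0,.062]
    p=p@R.from_euler('y',-b).as_matrix().T+[.165,0,.062]; 
    print(b,np.round(proj('wrist',C+p@Rb.T,o)).tolist(), np.round(p[0],3))
g=cv2.cvtColor(im,cv2.COLOR_RGB2GRAY); hsv=cv2.cvtColor(im,cv2.COLOR_RGB2HSV)
m=(g<35)[250:300,230:300]; 
y=((hsv[...,0]>14)&(hsv[...,0]<30)&(hsv[...,1]>100)&(hsv[...,2]>90))
for r in(200,220,240,260): c=np.where(y[r,:400])[0]; print(r,c.min(),c.max())
r=np.where(y[:,200])[0]; print('col200',r.min(),r.max())
c=cv2.resize(im[180:320,120:400],None,fx=2.5,fy=2.5); cv2.imwrite('pics/c8.png',c[:,:,::-1])
state()
E
```

```text
ball [[272. 273.]]
0 [[110.0, 133.0], [275.0, 132.0], [141.0, 298.0], [282.0, 298.0]] [-0.048  0.     0.069]
0.08 [[126.0, 130.0], [276.0, 130.0], [154.0, 284.0], [283.0, 291.0]] [-0.048  0.     0.052]
200 139 281
220 142 283
240 145 283
260 149 254
col200 72 287
23.9 [0.5147 0.2471 0.0925] [[0.054, -0.0, 0.999], [-0.999, 0.0, 0.054], [-0.0, -1.0, -0.0]] F [ 0.4 -0.9 -0.2] op -0.0003 q [0.32 0.02 1.84 0.   1.29 0.26]
```

The pan rim fits the 0.08 rad sunk model (row 287 against 286.5 predicted) and the lever is at its stop. I'll pass over the ball to the pan side and swing the lever back, with tips lower at about 108 mm and clear of the tins in y.

>>> jog_arm(
  moves=[
    [0,0,5,0,0,0],
    [0,-30,0,0,0,0],
    [0,-25,0,0,0,0],
    [0,0,-33,0,0,0],
    [0,0,-34,0,0,0],
    [0,0,0,0,0,0],
    [0,0,0,0,0,0],
  ],
)

```text
t: 24.6
tool_pos: [0.4529, 0.2439, 0.1477]
tool_rot: [-1.234, 1.168, -1.169]
contact_force: [0.9, 0.3, -0.3]
opening: -0.0001
```

```bash
python3 - <<'E'
from h import *
Rb=R.from_euler('z',3.1,degrees=True).as_matrix()
for x in (14,126): goto(np.array([435.6,298.2,0])+Rb@[x,-57,78],3.1)
E
```

```text
t 24.6 pos [452.9 243.9 147.7] | world d [ -0.2  -1.9 -69.7] | tool d now [ 1.8 69.7 -0.4] | tool d after turn [ 1.8 69.7 -0.3] | turn [-0.001   0.0004 -0.0001] F [ 0.9  0.3 -0.3] op -0.1
t 24.6 pos [452.9 243.9 147.7] | world d [111.6   4.2 -69.7] | tool d now [  1.9  69.8 111.6] | tool d after turn [  1.8  69.7 111.7] | turn [-0.001   0.0004 -0.0001] F [ 0.9  0.3 -0.3] op -0.1
```

>>> jog_arm(
  moves=[
    [2,0,0,0,0,0],
    [0,35,0,0,0,0],
    [0,34,0,0,0,0],
    [0,0,0,0,0,0],
    [0,0,0,0,0,0],
    [0,0,10,0,0,0],
    [0,0,10,0,0,0],
    [0,0,10,0,0,0],
    [0,0,10,0,0,0],
  ],
)

```text
t: 25.5
tool_pos: [0.4944, 0.2443, 0.0798]
tool_rot: [-1.233, 1.169, -1.169]
contact_force: [-3.6, 0.0, 3.7]
opening: -0.0
```

>>> jog_arm(
  moves=[
    [0,0,8,0,0,0],
    [0,0,8,0,0,0],
    [0,0,8,0,0,0],
    [0,0,8,0,0,0],
    [0,0,8,0,0,0],
    [0,0,8,0,0,0],
    [0,0,8,0,0,0],
    [0,0,8,0,0,0],
    [0,0,0,0,0,0],
  ],
)

```text
t: 26.4
tool_pos: [0.558, 0.2473, 0.0783]
tool_rot: [-1.233, 1.169, -1.17]
contact_force: [-0.3, 0.3, 0.5]
opening: 0.0001
```

>>> jog_arm(
  moves=[
    [0,0,4,0,0,0],
    [0,0,3,0,0,0],
    [0,0,0,0,0,0],
    [0,0,0,0,0,0],
  ],
)

```text
t: 26.8
tool_pos: [0.5643, 0.2478, 0.0789]
tool_rot: [-1.233, 1.168, -1.17]
contact_force: [-0.5, 0.6, -0.2]
opening: 0.0002
```

>>> jog_arm(
  moves=[
    [0,0,3,0,0,0],
    [0,0,3,0,0,0],
    [0,0,0,0,0,0],
    [0,0,0,0,0,0],
  ],
)

```text
t: 27.2
tool_pos: [0.5701, 0.2481, 0.0787]
tool_rot: [-1.234, 1.169, -1.17]
contact_force: [-0.1, -0.2, 0.2]
opening: 0.0
```

>>> jog_arm(
  moves=[
    [0,0,-10,0,0,0],
    [0,0,-20,0,0,0],
    [0,-40,0,0,0,0],
    [0,-40,0,0,0,0],
    [0,0,-45,0,0,0],
    [0,0,0,0,0,0],
    [0,0,0,0,0,0],
  ],
)

```text
t: 27.9
tool_pos: [0.4939, 0.244, 0.1584]
tool_rot: [-1.234, 1.168, -1.169]
contact_force: [1.0, 0.4, 0.1]
opening: -0.0
```

```bash
python3 - <<'E'
from h import *
im,o=snap('wrist','w9.png')
Rb=R.from_euler('z',3.1,degrees=True).as_matrix(); C=np.array([.4356,.2982,0])
for l in(.5,.4):print('ball',l,np.round(proj('wrist',C+Rb@[.1+.12*np.sin(l),-.055,.022+.12*np.cos(l)],o)))
for b in(0,.08):
    p=np.array([[-.048,.0,.069],[.048,.0,.069],[-.048,-.111,.069],[.048,-.111,.069]])-[.165,0,.062]
    p=p@R.from_euler('y',-b).as_matrix().T+[.165,0,.062]; 
    print(b,np.round(proj('wrist',C+p@Rb.T,o)).tolist())
state()
im2,_=snap('top','t9.png'); cv2.imwrite('pics/top9c.png',cv2.resize(im2[140:300,300:520],None,fx=3,fy=3,interpolation=cv2.INTER_CUBIC)[:,:,::-1])
E
```

```text
ball 0.5 [[481. 214.]]
ball 0.4 [[468. 217.]]
0 [[188.0, 120.0], [314.0, 120.0], [204.0, 252.0], [315.0, 252.0]]
0.08 [[196.0, 118.0], [314.0, 119.0], [210.0, 243.0], [315.0, 247.0]]
27.95 [0.4946 0.2441 0.1585] [[0.054, 0.001, 0.999], [-0.999, 0.0, 0.054], [-0.0, -1.0, 0.001]] F [ 0.3 -0.1  0.4] op 0.0003 q [ 0.32 -0.09  1.83 -0.    1.41  0.27]
```

View pics/w9.png

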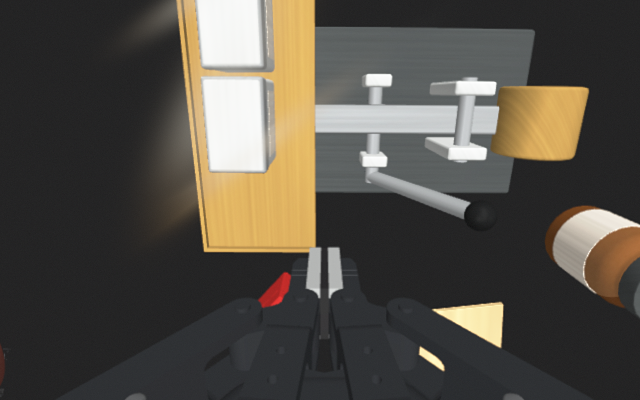

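The ball is at (481,215) against a predicted (481,214), and the pan corners fit the level model, so the beam is arrested level with both tins standing. Next I'll go over the box to measure it with the wrist camera.

>>> jog_arm(
  moves=[
    [46,-6,-5,0,0,0],
    [46,-6,-5,0,0,0],
    [46,-6,-5,0,0,0],
    [46,-6,-5,0,0,0],
    [46,-6,-5,0,0,0],
    [46,-6,-5,0,0,0],
    [46,-6,-5,0,0,0],
    [46,-6,-5,0,0,0],
    [46,-6,-5,0,0,0],
    [46,-6,-5,0,0,0],
    [46,0,-5,0,0,0],
    [46,0,0,0,0,0],
  ],
)

```text
t: 29.2
tool_pos: [0.4697, -0.3131, 0.2188]
tool_rot: [-1.234, 1.17, -1.171]
contact_force: [0.5, 0.5, -0.8]
opening: -0.0004
```

>>> jog_arm(
  moves=[
    [0,0,20,0,-0.04,0],
    [0,0,0,0,0,0],
    [0,0,0,0,0,0],
  ],
)

```text
t: 29.5
tool_pos: [0.4897, -0.3092, 0.2179]
tool_rot: [-1.252, 1.141, -1.139]
contact_force: [-0.7, -0.5, -0.2]
opening: -0.0002
```

```bash
python3 - <<'E'
from h import *
im,o=snap('wrist','w10.png'); state(); np.savez('w10.npz',p=o['tool_pos'],r=o['tool_rot'])
E
```

```text
29.55 [ 0.4896 -0.3088  0.2181] [[0.094, -0.001, 0.996], [-0.996, 0.0, 0.094], [-0.001, -1.0, -0.001]] F [0.5 0.6 0.2] op -0.0 q [-0.69 -0.07  1.7  -0.    1.51 -0.79]
```

View pics/w10.png

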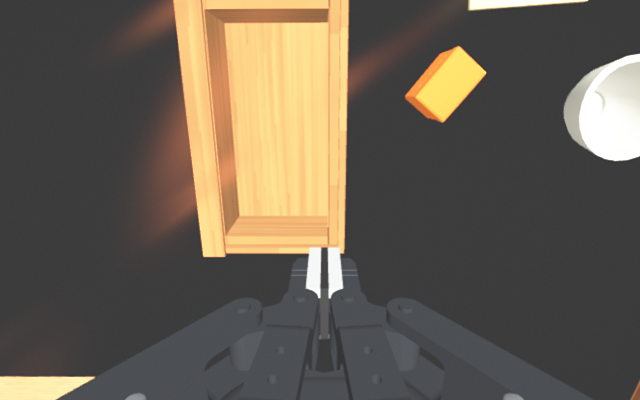

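```bash
python3 - <<'E'
from h import *
d=np.load('w10.npz'); o=dict(tool_pos=d['p'],tool_rot=d['r'])
im=cv2.imread('pics/w10.png').astype(float); g=cv2.GaussianBlur(im,(0,0),1.0)[...,0]+cv2.GaussianBlur(im,(0,0),1.0)[...,1]
from scipy.signal import find_peaks
gx=np.abs(np.gradient(g,axis=1)); gy=np.abs(np.gradient(g,axis=0))
for r in(40,80,120,160,200): 
    p=find_peaks(gx[r,160:380],height=9)[0]+160; print('row',r,[(int(c),int(gx[r,c])) for c in p])
for c in(245,270,300):
    p=find_peaks(gy[:270,c],height=9)[0]; print('col',c,[(int(q),int(gy[q,c])) for q in p])
# predicted for guess
for cx,cy,yaw in((.432,-.272,5.3),):
    Rb=R.from_euler('z',yaw,degrees=True).as_matrix(); C=np.array([cx,cy,0])
    for nm,x,z in(('lipout',-.071,.085),('lipin',-.05,.085),('floor-',-.053,.006),('floor+',.055,.006),('wall+in',.055,.068),('stop',.064,.077),('out+',.071,.077)):
        q=proj('wrist',C+np.array([[x,-.1,z],[x,.08,z]])@Rb.T,o); 
        print(nm,[round(float(np.interp(r,q[::-1,1] if q[0,1]>q[1,1] else q[:,1],q[::-1,0] if q[0,1]>q[1,1] else q[:,0])),1) for r in(40,80,120,160,200)])
    for nm,y,z in(('end',-.121,.077),('guide',-.115,.077),('ledge',-.106,.068),('floor',-.106,.006),('floor+y',.106,.006),('ledge+y',.106,.068)):
        print(nm,np.round(proj('wrist',C+np.array([[0.0,y,z]])@Rb.T,o)).tolist())
E
```

```text
row 40 [(177, 69), (189, 9), (203, 21), (207, 25), (225, 36), (327, 17), (330, 16), (340, 13), (347, 69)]
row 80 [(182, 59), (193, 9), (207, 18), (211, 21), (228, 27), (272, 10), (327, 16), (330, 15), (341, 12), (347, 60)]
row 120 [(186, 48), (211, 17), (215, 20), (231, 30), (237, 11), (327, 16), (330, 14), (340, 15), (346, 77)]
row 160 [(191, 57), (214, 20), (218, 22), (235, 26), (327, 18), (330, 15), (337, 11), (345, 63)]
row 200 [(196, 55), (218, 25), (222, 23), (238, 48), (327, 21), (330, 11), (339, 11), (345, 63)]
col 245 [(8, 49), (23, 42), (215, 22), (236, 16), (244, 14), (248, 11), (253, 67)]
col 270 [(8, 49), (22, 45), (215, 20), (236, 15), (244, 13), (247, 10), (253, 67)]
col 300 [(8, 53), (22, 58), (215, 12), (236, 14), (244, 13), (247, 20), (253, 76), (258, 13), (268, 10)]
lipout [174.4, 179.2, 183.9, 188.6, 193.4]
lipin [199.4, 203.3, 207.3, 211.2, 215.2]
floor- [222.7, 225.3, 228.5, 231.7, 234.9]
floor+ [325.1, 325.0, 325.0, 324.9, 324.9]
wall+in [325.2, 325.1, 325.0, 325.0, 324.9]
stop [335.7, 335.3, 334.9, 334.5, 334.2]
out+ [343.9, 343.3, 342.6, 342.0, 341.3]
end [[271.0, 251.0]]
guide [[271.0, 246.0]]
ledge [[272.0, 234.0]]
floor [[280.0, 214.0]]
floor+y [[272.0, 20.0]]
ledge+y [[261.0, 6.0]]
```

```bash
cat > fit.py <<'E'
from h import *
from scipy.optimize import least_squares
d=np.load('w10.npz'); o=dict(tool_pos=d['p'],tool_rot=d['r']); rows=[40,80,120,160,200]
L=[(-.071,.085,[177,182,186,191,196]),(-.05,.085,[203,207,211,214,218]),(-.053,.006,[225,228,231,235,238]),(.064,.077,[340,341,340,337,339]),(.071,.077,[347,347,346,345,345])]
Y=[(-.121,.077,253),(-.115,.077,247.5),(-.106,.068,236),(-.106,.006,215),(.106,.006,22),(.106,.068,8)]
def f(p):
    Rb=R.from_euler('z',p[2],degrees=True).as_matrix(); C=np.array([p[0],p[1],0])/1000; e=[]
    for x,z,u in L:
        q=proj('wrist',C+np.array([[x,y,z] for y in np.linspace(-.12,.12,9)])@Rb.T,o)[::-1]
        e+=list(np.interp(rows,q[:,1],q[:,0])-u)
    for y,z,v in Y:
        q=proj('wrist',C+np.array([[x,y,z] for x in np.linspace(-.05,.05,5)])@Rb.T,o)
        e.append(np.interp(270,q[:,0],q[:,1])-v)
    return np.array(e)
s=least_squares(f,[432,-272,5.3],loss='soft_l1'); print(np.round(s.x,2)); print(np.round(f(s.x),1))
E
python3 fit.py; python3 - <<'E'
from h import *
goto([434,299,150],3.1)
E
```

```text
[ 435.3  -273.58    5.38]
[ 1.   0.5  1.1  0.8  0.5 -0.  -0.3 -0.5  0.4  0.4 -0.1  0.   0.1 -0.7
 -0.4 -0.7 -2.2 -1.6  0.9 -1.5  0.5 -0.2  0.1  0.4 -0.4 -0.2 -0.  -0.2
  0.1  0.3  0. ]
t 29.6 pos [ 489.6 -308.8  218.1] | world d [-55.6 607.8 -68.1] | tool d now [-610.3   68.4    1.8] | tool d after turn [-609.9   68.1  -22.6] | turn [ 0.0009  0.04   -0.0006] F [0.5 0.6 0.2] op -0.0
```

The box fits at (435.3,-273.6) with yaw 5.38° and sub-pixel residuals. Going back for tin B.

>>> jog_arm(
  moves=[
    [-46,0,0,0,0.04,0],
    [-47,0,-2,0,0,0],
    [-47,0,-2,0,0,0],
    [-47,0,-2,0,0,0],
    [-47,0,-2,0,0,0],
    [-47,0,-2,0,0,0],
    [-47,0,-2,0,0,0],
    [-47,0,-2,0,0,0],
    [-47,0,-2,0,0,0],
    [-47,0,-2,0,0,0],
    [-47,0,-2,0,0,0],
    [-47,0,-2,0,0,0],
  ],
  grip=55,
)

```text
t: 30.75
tool_pos: [0.4341, 0.254, 0.2189]
tool_rot: [-1.234, 1.168, -1.169]
contact_force: [1.5, -0.3, 0.1]
opening: 0.0546
```

>>> jog_arm(
  moves=[
    [-47,0,-2,0,0,0],
    [0,0,0,0,0,0],
    [0,0,0,0,0,0],
  ],
)

```text
t: 31.05
tool_pos: [0.4298, 0.2996, 0.2184]
tool_rot: [-1.236, 1.167, -1.167]
contact_force: [0.8, -0.2, 0.3]
opening: 0.0552
```

```bash
python3 - <<'E'
from seg import *
goto([434,299,53],3.1)
im,o=snap('wrist','w11.png'); hsv=cv2.cvtColor(im,cv2.COLOR_RGB2HSV); H,S,V=cv2.split(hsv)
print(rect((S<50)&(V>140),(200,0,440,240),.116,'wrist',o))
E
```

```text
t 31.1 pos [429.8 299.6 218.4] | world d [   4.2   -0.6 -165.4] | tool d now [  0.7 165.4   4.2] | tool d after turn [  0.8 165.4   4.2] | turn [0.0001 0.0031 0.0007] F [ 0.8 -0.2  0.3] op 55.2
[(array([433.3, 330.4,  37.9, 123.8]), 2.4, np.int32(6918)), (array([501.8, 305.6,  50.6,  85.8]), 9.2, np.int32(2702))]
```

>>> jog_arm(
  moves=[
    [0,45,4,0,0,0],
    [0,45,0,0,0,0],
    [0,40,0,0,0,0],
    [0,25,0,0,0,0],
    [0,10,0,0,0,0],
    [0,0,0,0,0,0],
    [0,0,0,0,0,0],
  ],
)

```text
t: 31.8
tool_pos: [0.4363, 0.2989, 0.0553]
tool_rot: [-1.231, 1.169, -1.17]
contact_force: [-0.5, 0.5, 1.3]
opening: 0.0547
```

>>> jog_arm(
  moves=[
    [0,0,0,0,0,0],
    [0,0,0,0,0,0],
    [0,0,0,0,0,0],
    [0,0,0,0,0,0],
  ],
  grip=15,
)

```text
t: 32.2
tool_pos: [0.4364, 0.2995, 0.0556]
tool_rot: [-1.231, 1.167, -1.17]
contact_force: [-0.5, -1.4, 5.7]
opening: 0.0375
```

```bash
python3 - <<'E'
from h import *
Rb=R.from_euler('z',5.38,degrees=True).as_matrix()
for y in(-55,55): goto(np.array([435.3,-273.6,0])+Rb@[1,y,140],5.38)
E
```

```text
t 32.2 pos [436.4 299.5  55.6] | world d [   5.1 -627.7   84.4] | tool d now [627.  -85.1 -28.6] | tool d after turn [625.4 -84.4 -53.8] | turn [-0.0034 -0.0398 -0.0009] F [-0.5 -1.4  5.7] op 37.5
t 32.2 pos [436.4 299.5  55.6] | world d [  -5.2 -518.2   84.4] | tool d now [517.1 -85.  -33. ] | tool d after turn [515.4 -84.4 -53.8] | turn [-0.0034 -0.0398 -0.0009] F [-0.5 -1.4  5.7] op 37.5
```

>>> jog_arm(
  moves=[
    [0,-42,0,0,0,0],
    [0,-42,0,0,-0.04,0],
    [48,0,-4,0,0,0],
    [48,0,-4,0,0,0],
    [48,0,-4,0,0,0],
    [48,0,-4,0,0,0],
    [48,0,-4,0,0,0],
    [48,0,-4,0,0,0],
    [48,0,-4,0,0,0],
    [48,0,-4,0,0,0],
    [48,0,-4,0,0,0],
    [48,0,-4,0,0,0],
  ],
)

```text
t: 33.4
tool_pos: [0.4398, -0.1846, 0.1375]
tool_rot: [-1.252, 1.139, -1.14]
contact_force: [2.1, 0.8, -1.2]
opening: 0.0375
```

>>> jog_arm(
  moves=[
    [48,0,-4,0,0,0],
    [48,0,-4,0,0,0],
    [49,0,-5,0,0,0],
    [0,0,0,0,0,0],
    [0,0,0,0,0,0],
    [0,0,0,0,0,0],
  ],
)

```text
t: 34.0
tool_pos: [0.4407, -0.3274, 0.137]
tool_rot: [-1.252, 1.14, -1.138]
contact_force: [-0.3, 0.5, -2.3]
opening: 0.0375
```

```bash
python3 - <<'E'
from h import *
Rb=R.from_euler('z',5.38,degrees=True).as_matrix()
for y in(-55,): goto(np.array([435.3,-273.6,0])+Rb@[1,y,-2.6],5.38)
E
```

```text
t 34.0 pos [ 440.7 -327.4  137. ] | world d [   0.7   -0.8 -139.6] | tool d now [  1.1 139.6   0.7] | tool d after turn [  0.9 139.6   0.6] | turn [ 0.0004  0.0007 -0.001 ] F [-0.3  0.5 -2.3] op 37.5
```

>>> jog_arm(
  moves=[
    [1,40,1,0,0,0],
    [0,40,0,0,0,0],
    [0,30,0,0,0,0],
    [0,20,0,0,0,0],
    [0,8,0,0,0,0],
    [0,0,0,0,0,0],
    [0,0,0,0,0,0],
  ],
)

```text
t: 34.7
tool_pos: [0.4429, -0.3282, 0.0]
tool_rot: [-1.252, 1.137, -1.139]
contact_force: [3.0, 1.6, -1.5]
opening: 0.0373
```

>>> jog_arm(
  moves=[
    [0,2,0,0,0,0],
    [0,0,0,0,0,0],
    [0,0,0,0,0,0],
  ],
)

```text
t: 35.0
tool_pos: [0.4434, -0.3295, -0.0012]
tool_rot: [-1.251, 1.137, -1.142]
contact_force: [5.4, 1.2, 2.3]
opening: 0.0372
```

>>> jog_arm(
  moves=[
    [0,0,0,0,0,0],
    [0,0,0,0,0,0],
    [0,0,0,0,0,0],
    [0,-45,0,0,0,0],
    [0,-45,0,0,0,0],
    [0,-45,0,0,0,0],
    [0,-45,0,0,0,0],
    [0,-30,0,0,0,0],
    [0,0,0,0,0,0],
  ],
  grip=52,
)

```text
t: 35.9
tool_pos: [0.4438, -0.3316, 0.2144]
tool_rot: [-1.254, 1.131, -1.149]
contact_force: [0.4, -0.2, 0.7]
opening: 0.0522
```

```bash
python3 - <<'E'
from seg import *
im,o=snap('wrist','w12.png'); hsv=cv2.cvtColor(im,cv2.COLOR_RGB2HSV); H,S,V=cv2.split(hsv)
print(rect((S<50)&(V>140),(180,0,400,240),.058,'wrist',o))
Rb=R.from_euler('z',5.38,degrees=True).as_matrix()
print(np.array([435.3,-273.6,0])+Rb@[1,-55,0])
goto([432,363.5,200],3.1)
E
```

```text
[(array([ 444. , -326.9,   38.5,   64.9]), 5.2, np.int32(2479))]
[ 441.45243825 -328.26395068    0.        ]
t 36.0 pos [ 442.7 -330.5  210.9] | world d [-10.7 694.  -10.9] | tool d now [-692.     7.7   54.5] | tool d after turn [-693.6   10.9   26.9] | turn [-0.0031  0.0398  0.0048] F [-0.2  0.7 -0.5] op 52.1
```

Tin B stands in the box (38.5 x 65 mm including its visible side). Fetching tin A.

>>> jog_arm(
  moves=[
    [0,0,0,0,0.04,0],
    [-49,0,2,0,0,0],
    [-49,0,2,0,0,0],
    [-49,0,2,0,0,0],
    [-49,0,2,0,0,0],
    [-49,0,2,0,0,0],
    [-49,0,2,0,0,0],
    [-49,0,2,0,0,0],
    [-49,0,2,0,0,0],
    [-49,0,2,0,0,0],
    [-49,0,2,0,0,0],
    [-49,0,2,0,0,0],
  ],
  grip=55,
)

```text
t: 37.15
tool_pos: [0.4332, 0.2116, 0.2053]
tool_rot: [-1.238, 1.171, -1.169]
contact_force: [1.0, -0.2, -0.4]
opening: 0.0549
```

>>> jog_arm(
  moves=[
    [-49,0,2,0,0,0],
    [-49,0,2,0,0,0],
    [-57,0,1,0,0,0],
  ],
)

```text
out of range
```

>>> jog_arm(
  moves=[
    [-49,0,2,0,0,0],
    [-49,0,1,0,0,0],
    [-8,0,0,0,0,0],
    [0,0,0,0,0,0],
    [0,0,0,0,0,0],
  ],
)

```text
t: 37.65
tool_pos: [0.4315, 0.3149, 0.206]
tool_rot: [-1.237, 1.17, -1.17]
contact_force: [0.6, -0.2, 0.6]
opening: 0.0547
```

```bash
python3 - <<'E'
from seg import *
im,o=snap('wrist','w13.png'); hsv=cv2.cvtColor(im,cv2.COLOR_RGB2HSV); H,S,V=cv2.split(hsv)
print(rect((S<50)&(V>140),(180,0,400,240),.116,'wrist',o))
goto([432,363.5,55],3.1)
E
```

```text
[(array([431.9, 363.1,  37.9,  59.3]), 3.3, np.int32(3842)), (array([483.9, 318.8,  18.1,  20.3]), 3.1, np.int32(547))]
t 37.7 pos [431.9 314.6 206.4] | world d [ 1.000e-01  4.890e+01 -1.514e+02] | tool d now [-49.  151.3   2.9] | tool d after turn [-48.8 151.4   2.8] | turn [ 0.0015 -0.0015  0.0015] F [ 0.4 -0.6  0.7] op 55.1
```

Tin A measures (431.9,363.1).

>>> jog_arm(
  moves=[
    [-49,0,3,0,0,0],
    [0,0,0,0,0,0],
    [0,45,0,0,0,0],
    [0,45,0,0,0,0],
    [0,35,0,0,0,0],
    [0,20,0,0,0,0],
    [0,7,0,0,0,0],
    [0,0,0,0,0,0],
    [0,0,0,0,0,0],
  ],
)

```text
t: 38.6
tool_pos: [0.4337, 0.3652, 0.0573]
tool_rot: [-1.231, 1.169, -1.17]
contact_force: [0.7, 0.8, 0.4]
opening: 0.0552
```

>>> jog_arm(
  moves=[
    [0,0,0,0,0,0],
    [0,0,0,0,0,0],
    [0,0,0,0,0,0],
    [0,0,0,0,0,0],
  ],
  grip=15,
)

```text
t: 39.0
tool_pos: [0.4336, 0.3658, 0.0574]
tool_rot: [-1.232, 1.168, -1.17]
contact_force: [-1.3, -0.5, 6.6]
opening: 0.0375
```

```bash
python3 - <<'E'
from h import *
Rb=R.from_euler('z',5.38,degrees=True).as_matrix()
goto(np.array([435.3,-273.6,0])+Rb@[1,50,140],5.38)
E
```

```text
t 39.0 pos [433.6 365.8  57.4] | world d [  -2.  -589.6   82.6] | tool d now [588.5 -83.3 -33.7] | tool d after turn [586.8 -82.6 -57.3] | turn [-0.0027 -0.0398 -0.001 ] F [-1.3 -0.5  6.6] op 37.5
```

>>> jog_arm(
  moves=[
    [0,-42,0,0,0,0],
    [0,-42,0,0,-0.04,0],
    [49,0,-5,0,0,0],
    [49,0,-5,0,0,0],
    [49,0,-5,0,0,0],
    [49,0,-5,0,0,0],
    [49,0,-5,0,0,0],
    [49,0,-5,0,0,0],
    [49,0,-5,0,0,0],
    [49,0,-5,0,0,0],
    [49,0,-5,0,0,0],
    [49,0,-5,0,0,0],
  ],
)

```text
t: 40.2
tool_pos: [0.4281, -0.1291, 0.1393]
tool_rot: [-1.252, 1.139, -1.14]
contact_force: [1.7, -0.1, -1.7]
opening: 0.0376
```

>>> jog_arm(
  moves=[
    [49,0,-4,0,0,0],
    [48,0,-3,0,0,0],
    [0,0,0,0,0,0],
    [0,0,0,0,0,0],
    [0,0,0,0,0,0],
  ],
)

```text
t: 40.7
tool_pos: [0.4305, -0.2235, 0.1389]
tool_rot: [-1.252, 1.14, -1.138]
contact_force: [-0.5, 0.1, -1.7]
opening: 0.0374
```

```bash
python3 - <<'E'
from h import *
Rb=R.from_euler('z',5.38,degrees=True).as_matrix()
goto(np.array([435.3,-273.6,0])+Rb@[1,50,-1],5.38)
E
```

```text
t 40.7 pos [ 430.5 -223.5  138.9] | world d [   1.1   -0.2 -139.9] | tool d now [  0.5 139.9   1.1] | tool d after turn [  0.3 139.9   1. ] | turn [ 0.0006  0.0009 -0.0011] F [-0.5  0.1 -1.7] op 37.4
```

>>> jog_arm(
  moves=[
    [0,40,1,0,0,0],
    [0,40,0,0,0,0],
    [0,30,0,0,0,0],
    [0,20,0,0,0,0],
    [0,8,0,0,0,0],
    [0,1,0,0,0,0],
    [0,0,0,0,0,0],
    [0,0,0,0,0,0],
  ],
)

```text
t: 41.5
tool_pos: [0.4326, -0.2241, 0.0013]
tool_rot: [-1.252, 1.138, -1.14]
contact_force: [4.6, 1.8, -1.4]
opening: 0.0369
```

>>> jog_arm(
  moves=[
    [0,0,0,0,0,0],
    [0,0,0,0,0,0],
    [0,0,0,0,0,0],
    [0,-45,0,0,0,0],
    [0,-45,0,0,0,0],
    [0,-45,0,0,0,0],
    [0,-45,0,0,0,0],
    [0,-30,0,0,0,0],
    [0,0,0,0,0,0],
  ],
  grip=52,
)

```text
t: 42.4
tool_pos: [0.4339, -0.2265, 0.2177]
tool_rot: [-1.252, 1.13, -1.149]
contact_force: [0.8, 0.0, 0.5]
opening: 0.0516
```

```bash
python3 - <<'E'
from seg import *
im,o=snap('wrist','w14.png'); hsv=cv2.cvtColor(im,cv2.COLOR_RGB2HSV); H,S,V=cv2.split(hsv)
print(rect((S<50)&(V>140),(180,0,400,240),.058,'wrist',o))
im,o=snap('top','t14.png'); hsv=cv2.cvtColor(im,cv2.COLOR_RGB2HSV); H,S,V=cv2.split(hsv)
print('cover',rect((V>150)&(H>12)&(H<32),(300,120,420,225),.006))
print('handle',rect((V<150)&(V>40)&(S>80)&(H<16),(335,150,395,205),.040))
goto([664,-16,200],10.2)
E
```

```text
[(array([ 433.7, -224. ,   37.9,   64.7]), 5.3, np.int32(2387)), (array([ 440.4, -291.5,   19.7,   36.6]), -84.8, np.int32(577))]
cover [(array([664.5, -16.1, 126.7, 225.6]), 10.2, np.int32(2897))]
handle [(array([661.8, -15. ,  13.1,  73.4]), 10.1, np.int32(108))]
t 42.5 pos [ 431.8 -224.8  211.7] | world d [232.2 208.8 -11.7] | tool d now [-186.1   11.6  250.8] | tool d after turn [-164.4   11.7  265.5] | turn [-0.0009 -0.0841  0.0019] F [ 0.4  0.2 -0.6] op 52.3
```

Both tins are in the box and the cover hasn't moved. Going over its handle.

>>> jog_arm(
  moves=[
    [0,0,0,0,-0.084,0],
    [-27,0,40,0,0,0],
    [-27,0,40,0,0,0],
    [-27,0,40,0,0,0],
    [-27,0,40,0,0,0],
    [-28,0,40,0,0,0],
    [-28,0,40,0,0,0],
    [0,0,25,0,0,0],
    [0,0,0,0,0,0],
    [0,0,0,0,0,0],
  ],
  grip=45,
)

```text
t: 43.5
tool_pos: [0.6623, -0.016, 0.2078]
tool_rot: [-1.291, 1.08, -1.074]
contact_force: [0.3, 0.6, -0.7]
opening: 0.0453
```

```bash
python3 - <<'E'
from seg import *
goto([663,-15.5,200],10.2)
im,o=snap('wrist','w15.png'); hsv=cv2.cvtColor(im,cv2.COLOR_RGB2HSV); H,S,V=cv2.split(hsv)
print(rect((V>140)&(S>30)&(H>12)&(H<40),(100,0,640,250),.006,'wrist',o))
for (x,y) in((0,-.05),(0,0.02)): pass
Rb=R.from_euler('z',10.2,degrees=True).as_matrix(); C=np.array([.664,-.016,0])
P=np.array([[sx*.008,sy*.04,.04] for sx in(-1,1) for sy in(-1,1)]+[[sx*.0615,sy*.111,.006] for sx in(-1,1) for sy in(-1,1)])
print(np.round(proj('wrist',C+P@Rb.T,o)).tolist())
E
```

```text
t 43.5 pos [662.3 -16.  207.8] | world d [ 0.7  0.5 -7.8] | tool d now [-0.3  7.8  0.9] | tool d after turn [-0.3  7.8  0.8] | turn [ 0.0047  0.0004 -0.001 ] F [ 0.3  0.6 -0.7] op 45.3
[(array([797.9, 172.8,   6.8,  42.2]), -80.4, np.int32(62)), (array([664.1, -13.5, 123.5, 216.3]), 10.1, np.int32(19963)), (array([1003.9,   52.3,   20.5,   39.2]), 25.8, np.int32(65)), (array([999.5, -21.7,  44.7,  84.1]), -24.7, np.int32(186)), (array([1037.8,  -43.5,   30.6,   43.9]), -64.3, np.int32(65)), (array([ 450.2, -153.8,   17.6,   92.3]), -79.4, np.int32(763))]
[[319.0, 207.0], [318.0, 132.0], [334.0, 207.0], [334.0, 132.0], [276.0, 253.0], [267.0, 59.0], [376.0, 253.0], [386.0, 58.0]]
```

View pics/w15.png

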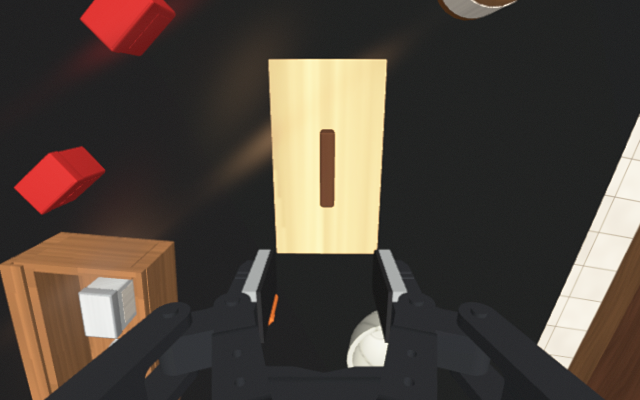

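The cover and handle model fits within 1 px; the cover is centred at (665,-16.5) with yaw 10.2°. Grasping the handle.

>>> jog_arm(
  moves=[
    [1,45,3,0,0,0],
    [0,45,0,0,0,0],
    [0,45,0,0,0,0],
    [0,45,0,0,0,0],
    [0,30,0,0,0,0],
    [0,13,0,0,0,0],
    [0,0,0,0,0,0],
    [0,0,0,0,0,0],
  ],
)

```text
t: 44.35
tool_pos: [0.6677, -0.0171, -0.0105]
tool_rot: [-1.287, 1.075, -1.079]
contact_force: [0.6, 0.2, 1.3]
opening: 0.0447
```

```bash
python3 - <<'E'
from h import *
goto([665,-16.5,-20],10.2)
E
```

```text
t 44.4 pos [667.7 -17.1 -10.5] | world d [-2.7  0.6 -9.5] | tool d now [-1.1  9.5 -2.6] | tool d after turn [-1.1  9.5 -2.6] | turn [-0.0025 -0.0006  0.0009] F [0.6 0.2 1.3] op 44.7
```

>>> jog_arm(
  moves=[
    [-1,5,-2,0,0,0],
    [0,4,0,0,0,0],
    [0,0,0,0,0,0],
    [0,0,0,0,0,0],
  ],
)

```text
t: 44.75
tool_pos: [0.6647, -0.0159, -0.0211]
tool_rot: [-1.288, 1.077, -1.077]
contact_force: [0.8, -0.1, -0.7]
opening: 0.0452
```

>>> jog_arm(
  moves=[
    [0,0,0,0,0,0],
    [0,0,0,0,0,0],
    [0,0,0,0,0,0],
    [0,0,0,0,0,0],
    [0,0,0,0,0,0],
  ],
  grip=0,
  grip_force=70,
)

```text
t: 45.25
tool_pos: [0.6649, -0.0159, -0.0211]
tool_rot: [-1.288, 1.077, -1.077]
contact_force: [0.9, 0.8, 2.4]
opening: 0.0151
```

```bash
cat > cov.py <<'E'
from h import *
import sys
B=np.array([435.3,-273.6,0]); Rb=R.from_euler('z',5.38,degrees=True).as_matrix()
def tcp(px,pz,th,depth,yc=0):
    "TCP (world mm) so that the cover's near bottom edge is at box (px, 68+pz), tilt th; depth: TCP z in cover frame"
    c,s=np.cos(th),np.sin(th); u=np.array([c,0,s]); n=np.array([-s,0,c])
    return B+Rb@(np.array([px,yc,68+pz])+61.5*u+depth*n)
E
python3 - <<'E'
from cov import *
state()
goto(tcp(-42,4,.3,-19.5),5.38,.3)
E
```

```text
45.25 [ 0.6649 -0.0159 -0.0211] [[0.177, 0.001, 0.984], [-0.984, -0.0, 0.177], [0.0, -1.0, 0.001]] F [0.9 0.8 2.4] op 0.0151 q [-0.14  0.36  1.65  0.    1.13 -0.31]
t 45.2 pos [664.9 -15.9 -21.1] | world d [-207.2 -255.6   92.7] | tool d now [ 214.8  -92.8 -249.1] | tool d after turn [ 235.  -156.6 -192.6] | turn [ 0.2992  0.0835 -0.0125] F [0.9 0.8 2.4] op 15.1
```

>>> jog_arm(
  moves=[
    [0,-20,0,0,0,0],
    [0,-45,0,0,0,0],
    [0,-50,0,0,0,0],
    [0,-50,0,0,0,0],
    [0,-15,0,0,0.084,0],
    [39,0,-36,0,0,0],
    [39,0,-36,0,0,0],
    [39,0,-36,0,0,0],
    [39,0,-36,0,0,0],
    [39,0,-36,0,0,0],
    [40,0,-30,0,0,0],
    [0,0,0,0,0,0],
  ],
)

```text
t: 46.45
tool_pos: [0.4834, -0.2614, 0.1575]
tool_rot: [-1.252, 1.146, -1.144]
contact_force: [0.7, 1.3, -2.4]
opening: 0.0149
```

>>> jog_arm(
  moves=[
    [0,0,0,0.1,0,0],
    [0,0,0,0.1,0,0],
    [0,0,0,0.1,0,0],
    [0,0,0,0,0,0],
    [0,0,0,0,0,0],
  ],
)

```text
t: 46.95
tool_pos: [0.4863, -0.2569, 0.1578]
tool_rot: [-1.02, 0.93, -1.257]
contact_force: [0.3, -0.2, -2.4]
opening: 0.0153
```

```bash
python3 - <<'E'
from cov import *
state()
goto(tcp(-40,25,.3,-21.1),5.38,.3)
goto(tcp(-40,4,.3,-21.1),5.38,.3)
E
```

```text
46.95 [ 0.4863 -0.2569  0.1578] [[0.093, 0.292, 0.952], [-0.996, 0.028, 0.089], [-0.001, -0.956, 0.293]] F [ 0.3 -0.2 -2.4] op 0.0153 q [-0.75 -0.27  2.01  0.24  1.21 -0.9 ]
t 47.0 pos [ 486.3 -256.9  157.8] | world d [-26.2 -14.3 -66.8] | tool d now [ 11.9  55.8 -45.8] | tool d after turn [ 11.8  55.7 -45.9] | turn [ 0.0022 -0.0007 -0.0008] F [ 0.3 -0.2 -2.4] op 15.3
t 47.0 pos [ 486.3 -256.9  157.8] | world d [-26.2 -14.3 -87.8] | tool d now [ 11.9  75.9 -51.9] | tool d after turn [ 11.8  75.8 -52.1] | turn [ 0.0022 -0.0007 -0.0008] F [ 0.3 -0.2 -2.4] op 15.3
```

>>> jog_arm(
  moves=[
    [6,28,-23,0,0,0],
    [6,28,-23,0,0,0],
    [0,0,0,0,0,0],
    [0,0,0,0,0,0],
    [0,0,0,0,0,0],
  ],
)

```text
t: 47.45
tool_pos: [0.4627, -0.2726, 0.0938]
tool_rot: [-1.02, 0.924, -1.26]
contact_force: [1.0, 0.0, -1.8]
opening: 0.015
```

```bash
python3 - <<'E'
from cov import *
goto(tcp(-40,4,.3,-21.1),5.38,.3)
im,o=snap('wrist','w16.png'); im2,_=snap('side','s16.png')
c=np.vstack([cv2.resize(im,(480,300)),cv2.resize(im2[100:220,320:512],(480,300))]); cv2.imwrite('pics/c16.png',c[:,:,::-1])
E
```

```text
t 47.5 pos [ 462.7 -272.6   93.8] | world d [ -2.5   1.4 -23.8] | tool d now [-1.7 22.  -9.3] | tool d after turn [-1.6 22.1 -9.3] | turn [-0.0022  0.0016  0.0021] F [ 1.   0.  -1.8] op 15.0
```

View pics/c16.png

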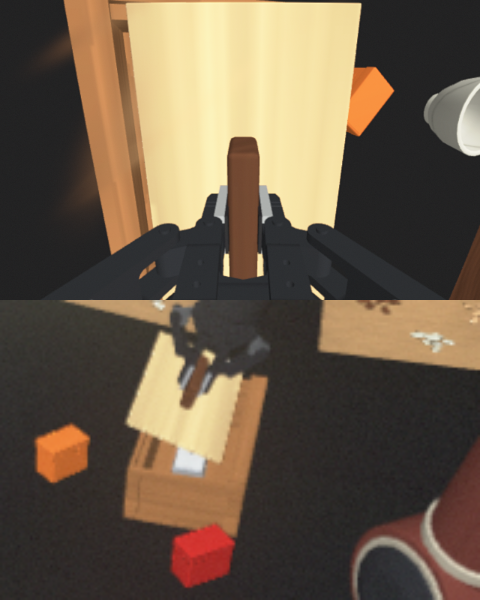

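```bash
python3 - <<'E'
from cov import *
o=ctrl.get_obs(); M=R.from_rotvec(o['tool_rot']).as_matrix()
# cover frame: x=tool z, y=-tool x, z=-tool y ; TCP at depth -21.1 -> cover pt (x,y,z) in tool=( -y, -(z+21.1), x)
def q(x,y,z): return o['tool_pos']+M@(np.array([-y,-(z+21.1),x])/1000)
print(np.round(proj('wrist',[q(-61.5,111,6),q(61.5,111,6),q(-8,40,40),q(8,40,40),q(-61.5,0,6),q(61.5,0,6)],o),0).tolist())
g=cv2.imread('pics/w16.png').astype(float).sum(2); g=cv2.GaussianBlur(g,(0,0),1)
for r in(60,150,): 
    d=np.gradient(g[r]); print(r,[(int(c),int(d[c])) for c in np.where((abs(d)>25)&(abs(d)>=np.roll(abs(d),1))&(abs(d)>=np.roll(abs(d),-1)))[0]])
for c in(250,320,400): d=np.gradient(g[:260,c]); print(c,[(int(k),int(d[k])) for k in np.where((abs(d)>25)&(abs(d)>=np.roll(abs(d),1))&(abs(d)>=np.roll(abs(d),-1)))[0]])
P=[q(-61.5,y,6) for y in(0,50,111)]+[q(61.5,y,6) for y in(0,50,111)]
print(np.round(proj('wrist',P,o)).tolist())
E
```

```text
[[164.0, 2.0], [482.0, 2.0], [300.0, 203.0], [346.0, 203.0], [196.0, 260.0], [451.0, 260.0]]
60 [(95, 59), (151, -49), (165, 53), (174, 59), (475, -168)]
150 [(111, 86), (164, -28), (177, 25), (184, 45), (464, -56), (503, -88), (565, 80), (614, 101), (619, -37)]
250 [(3, 70)]
320 [(2, 58), (182, -133)]
400 [(3, 160)]
[[196.0, 260.0], [183.0, 157.0], [164.0, 2.0], [451.0, 260.0], [464.0, 157.0], [482.0, 2.0]]
```

The observed cover edges match the held-cover model within 2 px, so the grip hasn't slipped. Lowering to just above the ledge.

>>> jog_arm(
  moves=[
    [-1,11,-5,0,0,0],
    [-1,11,-4,0,0,0],
    [0,0,0,0,0,0],
    [0,0,0,0,0,0],
    [0,0,0,0,0,0],
  ],
)

```text
t: 48.05
tool_pos: [0.4582, -0.2699, 0.0675]
tool_rot: [-1.019, 0.929, -1.258]
contact_force: [-0.1, -0.1, -1.7]
opening: 0.0153
```

```bash
python3 - <<'E'
from cov import *
state()
for px,pz in((-40,3.5),(-52,3.5),(-61,3)): goto(tcp(px,pz,.3,-21.1),5.38,.3)
E
```

```text
48.05 [ 0.4582 -0.2699  0.0675] [[0.094, 0.294, 0.951], [-0.996, 0.028, 0.089], [-0.001, -0.955, 0.295]] F [-0.1 -0.1 -1.7] op 0.0153 q [-0.81 -0.21  2.12  0.27  1.06 -1.02]
t 48.0 pos [ 458.2 -269.9   67.5] | world d [ 1.9 -1.3  2. ] | tool d now [ 1.5 -1.4  2.3] | tool d after turn [ 1.5 -1.4  2.3] | turn [ 0.0004 -0.0001 -0.0006] F [-0.1 -0.1 -1.7] op 15.3
t 48.0 pos [ 458.2 -269.9   67.5] | world d [-10.   -2.5   2. ] | tool d now [ 1.5 -4.9 -9.2] | tool d after turn [ 1.5 -4.9 -9.1] | turn [ 0.0004 -0.0001 -0.0006] F [-0.1 -0.1 -1.7] op 15.3
t 48.0 pos [ 458.2 -269.9   67.5] | world d [-19.   -3.3   1.5] | tool d now [  1.5  -7.1 -17.9] | tool d after turn [  1.5  -7.1 -17.9] | turn [ 0.0004 -0.0001 -0.0006] F [-0.1 -0.1 -1.7] op 15.3
```

>>> jog_arm(
  moves=[
    [1,-2,0,0,0,0],
    [0,-1,-4,0,0,0],
    [0,-2,-5,0,0,0],
    [0,0,0,0,0,0],
    [0,0,0,0,0,0],
    [0,0,0,0,0,0],
  ],
)

```text
t: 48.65
tool_pos: [0.4484, -0.2721, 0.0699]
tool_rot: [-1.019, 0.928, -1.259]
contact_force: [-0.0, -0.4, -2.5]
opening: 0.015
```

>>> jog_arm(
  moves=[
    [0,-1,-3,0,0,0],
    [0,-1,-3,0,0,0],
    [0,0,-2,0,0,0],
    [0,0,0,0,0,0],
    [0,0,0,0,0,0],
    [0,0,0,0,0,0],
  ],
)

```text
t: 49.25
tool_pos: [0.4403, -0.2728, 0.0694]
tool_rot: [-1.02, 0.928, -1.258]
contact_force: [1.3, -0.1, -2.5]
opening: 0.0147
```

```bash
python3 - <<'E'
from cov import *
for px,pz,th in((-61,3,.3),(-63,2,.3),(-62,1,.15),(-62,0,0)): goto(tcp(px,pz,th,-21.1),5.38,th)
E
```

```text
t 49.2 pos [ 440.3 -272.8   69.4] | world d [-1.1 -0.4 -0.4] | tool d now [ 0.3  0.1 -1.2] | tool d after turn [ 0.3  0.1 -1.2] | turn [-0.      0.0002 -0.    ] F [ 1.3 -0.1 -2.5] op 14.7
t 49.2 pos [ 440.3 -272.8   69.4] | world d [-3.1 -0.6 -1.4] | tool d now [ 0.3  0.4 -3.4] | tool d after turn [ 0.3  0.4 -3.4] | turn [-0.      0.0002 -0.    ] F [ 1.3 -0.1 -2.5] op 14.7
t 49.2 pos [ 440.3 -272.8   69.4] | world d [ -3.1  -0.6 -12.1] | tool d now [ 0.3 10.6 -6.6] | tool d after turn [ 0.3 11.5 -4.9] | turn [-0.15    0.0002  0.    ] F [ 1.3 -0.1 -2.5] op 14.7
t 49.2 pos [ 440.3 -272.8   69.4] | world d [ -5.5  -0.8 -22.5] | tool d now [  0.3  19.9 -12. ] | tool d after turn [ 0.3 22.5 -5.6] | turn [-3.e-01  2.e-04  0.e+00] F [ 1.3 -0.1 -2.5] op 14.7
```

>>> jog_arm(
  moves=[
    [0,0,-2,0,0,0],
    [0,0,-1,0,0,0],
    [0,0,0,0,0,0],
    [0,0,0,0,0,0],
  ],
)

```text
t: 49.65
tool_pos: [0.4382, -0.2731, 0.0691]
tool_rot: [-1.018, 0.927, -1.259]
contact_force: [4.6, 1.2, -1.7]
opening: 0.0147
```

>>> jog_arm(
  moves=[
    [0,0,-1,0,0,0],
    [0,0,0,0,0,0],
    [0,0,0,0,0,0],
  ],
)

```text
t: 49.95
tool_pos: [0.4381, -0.2731, 0.0693]
tool_rot: [-1.016, 0.925, -1.26]
contact_force: [8.2, 2.3, -2.0]
opening: 0.0144
```

```bash
python3 - <<'E'
from cov import *
state()
for px,pz,th in((-63,2,.3),(-62.5,1,.2),(-62,.5,.1),(-62,0,0)): goto(tcp(px,pz,th,-21.1),5.38,th)
E
```

```text
49.95 [ 0.4381 -0.2731  0.0693] [[0.093, 0.298, 0.95], [-0.996, 0.028, 0.089], [0.0, -0.954, 0.299]] F [ 8.2  2.3 -2. ] op 0.0144 q [-0.85 -0.26  2.15  0.28  1.08 -1.06]
t 50.0 pos [ 438.1 -273.1   69.3] | world d [-0.9 -0.3 -1.2] | tool d now [ 0.2  0.9 -1.2] | tool d after turn [ 0.2  0.9 -1.2] | turn [-0.004  -0.0003  0.0005] F [ 8.2  2.3 -2. ] op 14.4
t 50.0 pos [ 438.1 -273.1   69.3] | world d [-0.9 -0.3 -8.7] | tool d now [ 0.2  8.1 -3.5] | tool d after turn [ 0.2  8.4 -2.6] | turn [-0.104  -0.0004  0.0005] F [ 8.2  2.3 -2. ] op 14.4
t 50.0 pos [ 438.1 -273.1   69.3] | world d [ -1.5  -0.3 -15.6] | tool d now [ 0.2 14.4 -6.2] | tool d after turn [ 0.2 15.4 -3.1] | turn [-0.204  -0.0004  0.0004] F [ 8.2  2.3 -2. ] op 14.4
t 50.0 pos [ 438.1 -273.1   69.3] | world d [ -3.3  -0.5 -22.4] | tool d now [ 0.2 20.3 -9.9] | tool d after turn [ 0.2 22.4 -3.4] | turn [-0.304  -0.0004  0.0004] F [ 8.2  2.3 -2. ] op 14.4
```

The contact fits the cover's top corner meeting the upright at x = -64, so it's hooked under the lip. I'll back off about 1 mm and start lowering the far edge.

>>> jog_arm(
  moves=[
    [0,0,2,0,0,0],
    [0,4,-1,-0.05,0,0],
    [0,4,-1,-0.05,0,0],
    [0,0,0,0,0,0],
    [0,0,0,0,0,0],
    [0,0,0,0,0,0],
  ],
)

```text
t: 50.55
tool_pos: [0.4381, -0.2729, 0.0602]
tool_rot: [-1.098, 1.0, -1.222]
contact_force: [0.1, 0.6, -3.1]
opening: 0.0151
```

```bash
python3 - <<'E'
from cov import *
state()
for px,pz,th in((-61.5,1,.2),(-61.5,.5,.1),(-61.5,0,0)): goto(tcp(px,pz,th,-21.1),5.38,th)
E
```

```text
50.55 [ 0.4381 -0.2729  0.0602] [[0.094, 0.197, 0.976], [-0.996, 0.019, 0.092], [-0.0, -0.98, 0.198]] F [ 0.1  0.6 -3.1] op 0.0151 q [-0.8  -0.19  2.1   0.17  1.11 -0.96]
t 50.5 pos [ 438.1 -272.9   60.2] | world d [ 0.2 -0.4  0.3] | tool d now [ 0.5 -0.3  0.2] | tool d after turn [ 0.5 -0.3  0.2] | turn [ 0.0003 -0.0002 -0.0004] F [ 0.1  0.6 -3.1] op 15.1
t 50.5 pos [ 438.1 -272.9   60.2] | world d [-1.  -0.5 -6.6] | tool d now [ 0.5  6.3 -2.3] | tool d after turn [ 0.5  6.5 -1.7] | turn [-0.0997 -0.0002 -0.0004] F [ 0.1  0.6 -3.1] op 15.1
t 50.5 pos [ 438.1 -272.9   60.2] | world d [ -2.8  -0.7 -13.3] | tool d now [ 0.5 12.5 -5.4] | tool d after turn [ 0.5 13.3 -2.8] | turn [-1.997e-01 -1.000e-04 -4.000e-04] F [ 0.1  0.6 -3.1] op 15.1
```

>>> jog_arm(
  moves=[
    [0,3,-1,-0.05,0,0],
    [0,3,-1,-0.05,0,0],
    [0,0,0,0,0,0],
    [0,0,0,0,0,0],
    [0,0,0,0,0,0],
  ],
)

```text
t: 51.05
tool_pos: [0.4373, -0.273, 0.0542]
tool_rot: [-1.174, 1.07, -1.183]
contact_force: [0.1, -0.9, -1.8]
opening: 0.0153
```

```bash
python3 - <<'E'
from cov import *
state()
for px,pz,th in((-61.5,.5,.1),(-61.5,.5,.0)): goto(tcp(px,pz,th,-21.1),5.38,th)
E
```

```text
51.05 [ 0.4373 -0.273   0.0542] [[0.093, 0.1, 0.991], [-0.996, 0.01, 0.093], [-0.0, -0.995, 0.1]] F [ 0.1 -0.9 -1.8] op 0.0153 q [-0.75 -0.13  2.05  0.08  1.16 -0.87]
t 51.0 pos [ 437.3 -273.    54.2] | world d [-0.2 -0.4 -0.6] | tool d now [ 0.4  0.6 -0.3] | tool d after turn [ 0.4  0.6 -0.3] | turn [-0.0005 -0.0003 -0.0001] F [ 0.1 -0.9 -1.8] op 15.3
t 51.0 pos [ 437.3 -273.    54.2] | world d [-2.  -0.6 -6.8] | tool d now [ 0.4  6.6 -2.7] | tool d after turn [ 0.4  6.8 -2. ] | turn [-1.005e-01 -3.000e-04 -1.000e-04] F [ 0.1 -0.9 -1.8] op 15.3
```

>>> jog_arm(
  moves=[
    [0,3,-1,-0.05,0,0],
    [0,3,-1,-0.04,0,0],
    [0,0,0,-0.01,0,0],
    [0,0,0,0,0,0],
    [0,0,0,0,0,0],
    [0,0,0,0,0,0],
  ],
)

```text
t: 51.65
tool_pos: [0.4359, -0.2732, 0.0483]
tool_rot: [-1.252, 1.14, -1.14]
contact_force: [0.3, 0.1, -2.3]
opening: 0.0147
```

```bash
python3 - <<'E'
from cov import *
state(); goto(tcp(-61.5,0,0,-21.1),5.38,0)
E
```

```text
51.65 [ 0.4359 -0.2732  0.0483] [[0.093, 0.001, 0.996], [-0.996, 0.0, 0.093], [0.0, -1.0, 0.001]] F [ 0.3  0.1 -2.3] op 0.0147 q [-0.7  -0.07  2.    0.    1.21 -0.8 ]
t 51.6 pos [ 435.9 -273.2   48.3] | world d [-0.6 -0.4 -1.4] | tool d now [ 0.3  1.4 -0.7] | tool d after turn [ 0.3  1.4 -0.7] | turn [-0.0005 -0.0003  0.    ] F [ 0.3  0.1 -2.3] op 14.7
```

Almost flat, about 1.4 mm above the ledge. I'll lower the last bit until contact.

>>> jog_arm(
  moves=[
    [0,1,-0.5,0,0,0],
    [0,0.5,0,0,0,0],
    [0,0,0,0,0,0],
    [0,0,0,0,0,0],
  ],
)

```text
t: 52.05
tool_pos: [0.4356, -0.2733, 0.0469]
tool_rot: [-1.252, 1.14, -1.14]
contact_force: [-0.2, 0.7, -0.9]
opening: 0.015
```

>>> jog_arm(
  moves=[
    [0,0.5,0,0,0,0],
    [0,0.5,0,0,0,0],
    [0,0,0,0,0,0],
    [0,0,0,0,0,0],
  ],
)

```text
t: 52.45
tool_pos: [0.4356, -0.2733, 0.0468]
tool_rot: [-1.253, 1.14, -1.139]
contact_force: [-3.7, 1.8, 6.8]
opening: 0.0148
```

Contact at z = 46.8 against 46.9 expected. Releasing.

>>> jog_arm(
  moves=[
    [0,0,0,0,0,0],
    [0,0,0,0,0,0],
    [0,0,0,0,0,0],
    [0,0,0,0,0,0],
  ],
  grip=40,
)

```text
t: 52.85
tool_pos: [0.4358, -0.2732, 0.0456]
tool_rot: [-1.252, 1.14, -1.14]
contact_force: [0.5, -0.0, 0.3]
opening: 0.0402
```

>>> jog_arm(
  moves=[
    [0,-20,0,0,0,0],
    [0,-40,0,0,0,0],
    [0,-45,0,0,0,0],
    [0,-45,0,0,0,0],
    [30,-20,0,0,0,0],
    [0,0,0,0,0,0],
    [0,0,0,0,0,0],
    [0,0,0,0,0,0],
  ],
)

```text
t: 53.65
tool_pos: [0.4377, -0.302, 0.2136]
tool_rot: [-1.252, 1.142, -1.137]
contact_force: [0.1, 0.1, -0.5]
opening: 0.04
```

```bash
python3 - <<'E'
from cov import *
state(); im,o=snap('wrist','w20.png'); im2,_=snap('top','t20.png'); im3,_=snap('side','s20.png')
for z,nm in((74,'flat'),):
    P=[B+Rb@np.array([sx*61.5+0,sy*111,z]) for sx in(-1,1) for sy in(-1,1)]; P2=[B+Rb@np.array([-50,sy*100,85]) for sy in(-1,1)]
    print(np.round(proj('wrist',np.array(P+P2)/1000,o)).tolist(), np.round(proj('wrist',np.array([B+Rb@[sx*8,sy*40,108] for sx in(-1,1) for sy in(-1,1)])/1000,o)).tolist())
a=cv2.resize(im2[140:300,200:520],(640,320)); b=cv2.resize(im3[100:220,320:512],(512,320)); 
c=np.vstack([np.pad(cv2.resize(im,(448,280)),((0,0),(0,352),(0,0))), np.hstack([cv2.resize(a,(448,300)),cv2.resize(b,(352,300))])]); cv2.imwrite('pics/c20.png',c[:,:,::-1])
E
```

```text
53.65 [ 0.4377 -0.302   0.2136] [[0.094, -0.002, 0.996], [-0.996, 0.003, 0.094], [-0.003, -1.0, -0.002]] F [ 0.1  0.1 -0.5] op 0.04 q [-0.74 -0.18  1.81  0.    1.51 -0.84]
[[265.0, 255.0], [251.0, 15.0], [384.0, 255.0], [398.0, 15.0], [274.0, 250.0], [263.0, 27.0]] [[315.0, 200.0], [314.0, 104.0], [334.0, 200.0], [334.0, 104.0]]
```

View pics/c20.png

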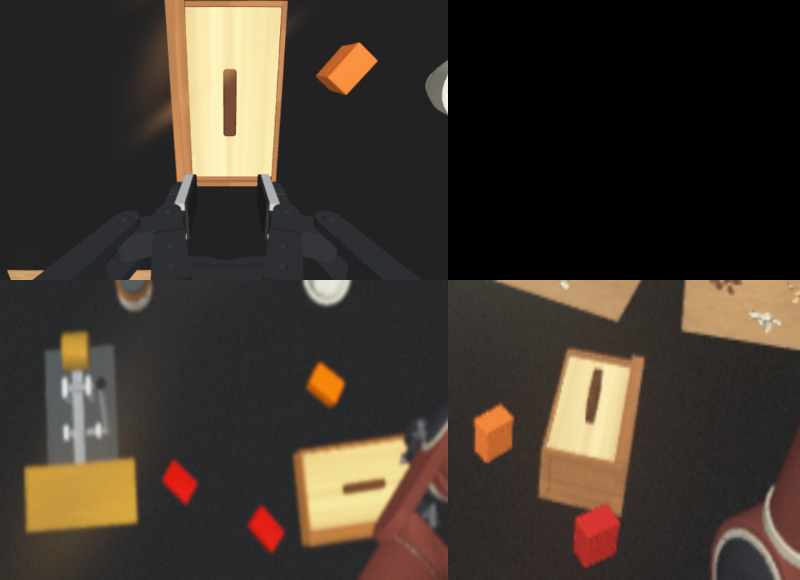

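The cover looks flat inside the guides with its near edge under the lip. One numeric check with the arm settled.

```bash
python3 - <<'E'
from cov import *
im,o=snap('wrist','w21.png'); print(np.round(o['tool_pos'],4))
g=cv2.GaussianBlur(im.astype(float),(0,0),1).sum(2)
pk=lambda d:[(int(k),int(d[k])) for k in np.where((abs(d)>25)&(abs(d)>=np.roll(abs(d),1))&(abs(d)>=np.roll(abs(d),-1)))[0]]
for r in(60,150,220): print('row',r,pk(np.gradient(g[r,200:440])) )
for c in(290,326,370): print('col',c,pk(np.gradient(g[:270,c])))
def at(x,z,rows,y0=-.12,y1=.12):
    q=proj('wrist',(B+np.array([[x,y*1000,z] for y in np.linspace(y0,y1,9)])@Rb.T)/1000,o)[::-1]; return np.round(np.interp(rows,q[:,1],q[:,0])-200,1)
for nm,x,z in(('lipout',-71,85),('lipin',-50,85),('handle-',-8,108),('handle+',8,108),('cover+ flat',61.5,74),('cover+ up10',61.5,84),('stopin',64,77),('out',71,77)): print(nm,at(x,z,[60,150,220]))
for nm,y,z in(('cov-',-111,74),('cov+',111,74),('han-',-40,108),('han+',40,108),('end-',-121,77),('end+',121,77),('guide+',115,77)): print(nm,np.round(proj('wrist',(B+Rb@[0,y,z])/1000,o)).tolist())
E
```

```text
[ 0.4379 -0.302   0.2139]
row 60 [(39, 64), (66, 70), (198, -83), (207, -108)]
row 150 [(45, 57), (70, 61), (118, -138), (137, 138), (193, -95), (201, -87)]
row 220 [(49, 95), (73, 79), (189, -90), (196, -94)]
col 290 [(1, 35), (10, 96), (252, -77), (266, -92)]
col 326 [(1, 35), (10, 97), (98, -83), (194, 137), (252, -76), (266, -92)]
col 370 [(1, 45), (10, 89), (249, -163)]
lipout [39.2 45.3 50.2]
lipin [64.3 68.6 72. ]
handle- [113.8 114.5 115.1]
handle+ [134.5 133.8 133.2]
cover+ flat [195.4 190.3 186.2]
cover+ up10 [197.7 192.4 188.2]
stopin [199.  193.6 189.3]
out [207.1 201.2 196.4]
cov- [[324.0, 255.0]]
cov+ [[324.0, 15.0]]
han- [[324.0, 199.0]]
han+ [[324.0, 104.0]]
end- [[324.0, 265.0]]
end+ [[324.0, 0.0]]
guide+ [[324.0, 8.0]]
```

The box edges fit within 1 px. The cover appears shifted about 2.5 mm in +x and 4 mm in +y, up against the stop and guide. I'll zoom in to make sure it lies inside them and isn't resting on a guide.

```bash
python3 - <<'E'
import cv2
im=cv2.imread('pics/w21.png'); cv2.imwrite('pics/c21.png',cv2.resize(im[0:145,230:420],None,fx=4,fy=4,interpolation=cv2.INTER_CUBIC))
E
```

```text
(no output)
```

View pics/c21.png

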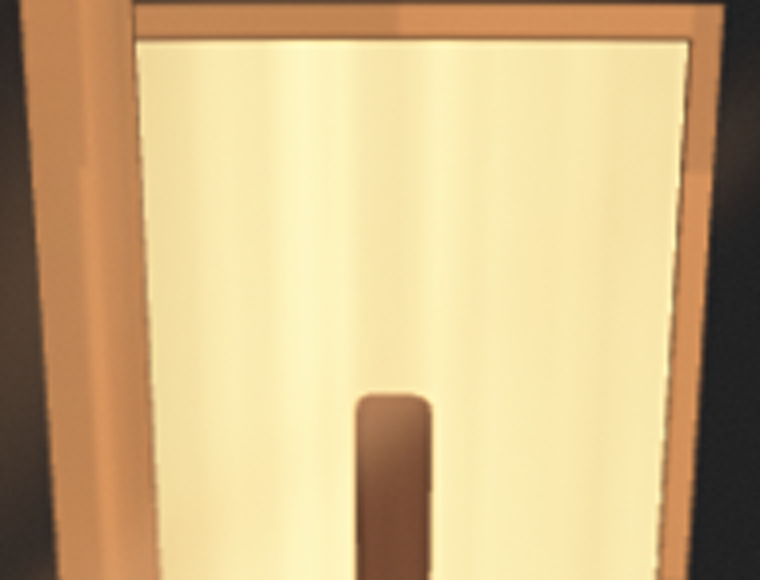

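The rim strip is even along both the guide and the stop, so the cover appears to lie inside the recess. To confirm, a light touch test near its +y end with shut fingers: contact at tool z of about 44 if flat, about 52 if it's perched on the guide.

>>> jog_arm(
  moves=[
    [-36,0,0,0,0,0],
    [-36,0,0,0,0,0],
    [-36,0,0,0,0,0],
    [0,45,0,0,0,0],
    [0,45,0,0,0,0],
    [0,40,0,0,0,0],
    [0,26,0,0,0,0],
    [0,0,0,0,0,0],
    [0,0,0,0,0,0],
    [0,0,0,0,0,0],
  ],
  grip=0,
)

```text
t: 54.85
tool_pos: [0.4298, -0.1964, 0.0619]
tool_rot: [-1.252, 1.136, -1.143]
contact_force: [0.7, -0.1, 0.4]
opening: 0.0002
```

>>> jog_arm(
  moves=[
    [0,3,0,0,0,0],
    [0,3,0,0,0,0],
    [0,0,0,0,0,0],
    [0,0,0,0,0,0],
    [0,0,0,0,0,0],
  ],
)

```text
t: 55.35
tool_pos: [0.4284, -0.1956, 0.0538]
tool_rot: [-1.252, 1.139, -1.14]
contact_force: [-0.5, 0.3, -0.8]
opening: -0.0003
```

>>> jog_arm(
  moves=[
    [0,2,0,0,0,0],
    [0,0,0,0,0,0],
    [0,0,0,0,0,0],
  ],
)

```text
t: 55.65
tool_pos: [0.4283, -0.1955, 0.0515]
tool_rot: [-1.252, 1.14, -1.139]
contact_force: [-0.2, -0.1, -0.7]
opening: -0.0001
```

>>> jog_arm(
  moves=[
    [0,2,0,0,0,0],
    [0,2,0,0,0,0],
    [0,0,0,0,0,0],
    [0,0,0,0,0,0],
  ],
)

```text
t: 56.05
tool_pos: [0.4283, -0.1955, 0.0475]
tool_rot: [-1.252, 1.14, -1.139]
contact_force: [-0.3, -0.2, 0.3]
opening: 0.0001
```

>>> jog_arm(
  moves=[
    [0,2,0,0,0,0],
    [0,1,0,0,0,0],
    [0,0,0,0,0,0],
    [0,0,0,0,0,0],
  ],
)

```text
t: 56.45
tool_pos: [0.4283, -0.1956, 0.0446]
tool_rot: [-1.252, 1.14, -1.14]
contact_force: [-0.5, 1.3, -0.4]
opening: -0.0001
```

>>> jog_arm(
  moves=[
    [0,1,0,0,0,0],
    [0,0,0,0,0,0],
    [0,0,0,0,0,0],
  ],
)

```text
t: 56.75
tool_pos: [0.4283, -0.1956, 0.0437]
tool_rot: [-1.252, 1.14, -1.14]
contact_force: [0.8, 0.8, 1.3]
opening: -0.0
```

Contact at tool z = 43.7 mm, which puts the tips at about 74 mm, so the cover lies flat. Retracting and handing in.

>>> jog_arm(
  moves=[
    [0,-20,0,0,0,0],
    [0,-45,0,0,0,0],
    [0,-45,0,0,0,0],
    [0,-45,0,0,0,0],
    [0,-20,0,0,0,0],
    [0,0,0,0,0,0],
    [0,0,0,0,0,0],
    [0,0,0,0,0,0],
  ],
)

```text
t: 57.55
tool_pos: [0.4274, -0.195, 0.2164]
tool_rot: [-1.253, 1.143, -1.137]
contact_force: [-0.2, 0.7, -0.3]
opening: -0.0
```

```bash
python3 - <<'E'
from cov import *
state(); print(ctrl.finish_job())
E
```

```text
57.55 [ 0.4274 -0.195   0.2164] [[0.094, -0.003, 0.996], [-0.996, 0.002, 0.094], [-0.002, -1.0, -0.003]] F [-0.2  0.7 -0.3] op -0.0 q [-0.59 -0.34  1.94 -0.    1.55 -0.68]
the job is handed in; nothing more can be done
None
```

The herb order is check-weighed and packed, and I handed the job in at 57.6 s. Only two of the three tins were present, so two were weighed. I stood both on the arrested pan, freed the beam and arrested it again, put both tins in the box, and hooked and lowered the cover into its recess.

**Checks that passed:**
- **Sunk pan:** with the beam free, the pan rim fitted the fully sunk 0.08 rad position (image row 287, predicted 286.5).
- **Re-arrested beam:** the lever ball was within 1 px of its arrested position and the pan was level.
- **Tins:** the wrist camera showed each one upright in the box after release.
- **Cover:** a light touch near its +y end met it at about 74 mm, which is the height for lying flat. Its near edge was still under the lip.

**Checks that disagreed, and slips:**
- **Fingertip position:** the real fingertips are about 30 mm behind the reported TCP. My first grasp closed on the top of a tin with about 33 N, but the tin did not move. I found the offset by probing the bench and corrected for it afterwards.
- **Lever push:** on the first push the fingertips rode over the lever ball with about 24 N upward force, but the lever still reached its stop.
- **Cover position:** the cover sits about 2.5 mm towards the far stop and about 4 mm towards the +y guide, inside the recess but not centred.
- **Refused command:** one move command was refused for being out of range and had no effect.

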